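# Restock the service station in the restaurant storeroom

### The job

Restock the service station: open the drawer of the low steel unit, lay every serving spoon flat in it crosswise (along the drawer's width), side by side and not on top of one another, hollow side up and with all the bowls at the same end, then push the drawer fully shut. Also put every small amber seasoning jar upright into the jar carrier, one to a pocket and standing on the pocket's floor. Leave the tins, the oil bottle, the sauce dish and the large pickle jar where they stand.

Things in the scene. Friction and masses are not known exactly. Their poses are not given: they have to be found in the camera images.
- jar_a: seasoning jar, amber body with a white screw cap, upright cylinder 46 mm diameter (cap the same) and 88 mm tall, about 160 g; origin at the centre of its underside, z up along its axis. May be absent (None).
- jar_b: seasoning jar, amber body with a white screw cap, upright cylinder 46 mm diameter (cap the same) and 88 mm tall, about 160 g; origin at the centre of its underside, z up along its axis. May be absent (None).
- jar_c: seasoning jar, amber body with a white screw cap, upright cylinder 46 mm diameter (cap the same) and 88 mm tall, about 160 g; origin at the centre of its underside, z up along its axis. May be absent (None).
- jar_d: seasoning jar, amber body with a white screw cap, upright cylinder 46 mm diameter (cap the same) and 88 mm tall, about 160 g; origin at the centre of its underside, z up along its axis. May be absent (None).
- spoon_a: stainless serving spoon, 150 mm long, about 90 g, lying flat with its hollow up. Origin on the table side of the handle near its balance point, +x towards the bowl, z up: straight handle from x = -78 to +36 mm, 14 mm wide, 8 mm thick (its top 8 mm above the origin); round bowl 36 mm across and 13 mm high centred at x = +54 mm. May be absent (None).
- spoon_b: stainless serving spoon, 150 mm long, about 90 g, lying flat with its hollow up. Origin on the table side of the handle near its balance point, +x towards the bowl, z up: straight handle from x = -78 to +36 mm, 14 mm wide, 8 mm thick (its top 8 mm above the origin); round bowl 36 mm across and 13 mm high centred at x = +54 mm. May be absent (None).
- spoon_c: stainless serving spoon, 150 mm long, about 90 g, lying flat with its hollow up. Origin on the table side of the handle near its balance point, +x towards the bowl, z up: straight handle from x = -78 to +36 mm, 14 mm wide, 8 mm thick (its top 8 mm above the origin); round bowl 36 mm across and 13 mm high centred at x = +54 mm. May be absent (None).
- spoon_a_bowl (a point): centre of the bowl of spoon_a, 6 mm above its underside, 54 mm from the spoon's origin along +x
- spoon_b_bowl (a point): centre of the bowl of spoon_b, 6 mm above its underside, 54 mm from the spoon's origin along +x
- spoon_c_bowl (a point): centre of the bowl of spoon_c, 6 mm above its underside, 54 mm from the spoon's origin along +x
- carrier: fixed open stainless jar carrier standing on the table, 236 x 62 mm and 45 mm high, origin at the centre of its underside, four square pockets in one row along its x axis, divided by 4 mm walls; each pocket 54 x 54 mm, open at the top, walls reaching 45 mm above the table; only a low wire grip (up to 43 mm high) at each end beyond the pockets
- pocket0 (a point): centre of the floor of pocket 0 of the carrier, 5 mm above the table; axes are the carrier's (row along x); pockets 58 mm apart
- pocket1 (a point): centre of the floor of pocket 1 of the carrier, 5 mm above the table; axes are the carrier's (row along x); pockets 58 mm apart
- pocket2 (a point): centre of the floor of pocket 2 of the carrier, 5 mm above the table; axes are the carrier's (row along x); pockets 58 mm apart
- pocket3 (a point): centre of the floor of pocket 3 of the carrier, 5 mm above the table; axes are the carrier's (row along x); pockets 58 mm apart
- drawer (a joint): travel of the drawer in m: 0 shut, 0.165 fully open; stays where it is left, slides with about 1.5 N of friction. At the start shut or open by up to 30 mm.
- drawer_handle (a point): middle of the drawer's horizontal bar handle: bar 10 mm thick and 110 mm long along y, 45 mm above the table, its centre 45 mm in front of the drawer's front panel (free gap of 40 mm behind it, two posts at y = +-50 mm). Axes are the drawer's: +x is the way the drawer shuts (into the unit), so it opens towards -x; z up
- drawer_floor (a point): centre of the drawer's inner floor, 12 mm above the table, covered with a black rubber liner; moves with the drawer, same axes as the handle point. Inner floor 175 mm (x) by 190 mm (y); side and back walls 30 mm above the floor, front panel reaching 64 mm above the table and 12 mm thick; the floor's front edge touches that panel
- unit: fixed low stainless drawer unit, 200 mm deep (x), 220 mm wide (y), 76 mm high, front towards -x; origin at the centre of its underside; when the drawer is shut its front panel lies against the unit's front
- can1: food tin, 68 mm diameter, 100 mm tall, origin under its centre; not part of the job
- can2: food tin like can1; not part of the job
- oil: oil bottle, 72 mm diameter, 210 mm tall, origin under its centre; not part of the job
- dish: small white sauce dish, 84 mm across, 22 mm high, origin under its centre; not part of the job
- pickles: large pickle jar, 90 mm diameter, 120 mm tall, origin under its centre; not part of the job
Things that resemble listed ones, but are neither listed nor needed, are in the scene too. Leave any green or red look-alike of the spoon_b alone.

How it is judged:
On the way, in this order (a step that is already met when the one before it is completed fails the run):
1. the drawer is opened wide enough to take the spoons (over 110 mm) (value of joint drawer above 0.11 m), for 0.2 s.
2. all spoons lie flat in the open drawer, bowls at one end (x of spoon_a in the frame of drawer_floor between -0.088 and 0.088 m and y of spoon_a in the frame of drawer_floor between -0.04 and 0.04 m and z of spoon_a in the frame of drawer_floor between -0.004 and 0.006 m and angle between each of spoon_a, spoon_b, spoon_c's own z axis and vertical below 0.12 rad and angle between the x axis of each of spoon_a, spoon_b, spoon_c and the y axis of drawer_floor, either way round below 0.3 rad and linear speed of each of spoon_a, spoon_b, spoon_c below 0.02 m/s and x of spoon_b in the frame of drawer_floor between -0.088 and 0.088 m and y of spoon_b in the frame of drawer_floor between -0.04 and 0.04 m and z of spoon_b in the frame of drawer_floor between -0.004 and 0.006 m and x of spoon_c in the frame of drawer_floor between -0.088 and 0.088 m and y of spoon_c in the frame of drawer_floor between -0.04 and 0.04 m and z of spoon_c in the frame of drawer_floor between -0.004 and 0.006 m and (y of each of spoon_a_bowl, spoon_b_bowl, spoon_c_bowl in the frame of drawer_floor above 0.015 m or y of each of spoon_a_bowl, spoon_b_bowl, spoon_c_bowl in the frame of drawer_floor below -0.015 m) and value of joint drawer above 0.06 m), for 0.2 s.
3. the drawer is shut (value of joint drawer below 0.008 m), for 0.2 s.
At the end, for the whole second after the job is handed in: Drawer shut within 8 mm; spoons at rest on its floor (within 6 mm), level and hollow up within 0.12 rad, within 0.3 rad of its width and 40 mm of its middle line, bowls at one end; jars at rest in pockets, within 12 mm of a pocket's centre, upright within 0.12 rad, within 8 mm of its floor (value of joint drawer below 0.008 m and x of spoon_a in the frame of drawer_floor between -0.088 and 0.088 m and y of spoon_a in the frame of drawer_floor between -0.04 and 0.04 m and z of spoon_a in the frame of drawer_floor between -0.004 and 0.006 m and angle between each of spoon_a, spoon_b, spoon_c, jar_a, jar_b, jar_c, jar_d's own z axis and vertical below 0.12 rad and angle between the x axis of each of spoon_a, spoon_b, spoon_c and the y axis of drawer_floor, either way round below 0.3 rad and linear speed of each of spoon_a, spoon_b, spoon_c, jar_a, jar_b, jar_c, jar_d below 0.02 m/s and x of spoon_b in the frame of drawer_floor between -0.088 and 0.088 m and y of spoon_b in the frame of drawer_floor between -0.04 and 0.04 m and z of spoon_b in the frame of drawer_floor between -0.004 and 0.006 m and x of spoon_c in the frame of drawer_floor between -0.088 and 0.088 m and y of spoon_c in the frame of drawer_floor between -0.04 and 0.04 m and z of spoon_c in the frame of drawer_floor between -0.004 and 0.006 m and (y of each of spoon_a_bowl, spoon_b_bowl, spoon_c_bowl in the frame of drawer_floor above 0.015 m or y of each of spoon_a_bowl, spoon_b_bowl, spoon_c_bowl in the frame of drawer_floor below -0.015 m) and (horizontal distance between jar_a and pocket0 below 0.012 m or horizontal distance between jar_a and pocket1 below 0.012 m or horizontal distance between jar_a and pocket2 below 0.012 m or horizontal distance between jar_a and pocket3 below 0.012 m) and z of each of jar_a, jar_b, jar_c, jar_d in the frame of pocket0 below 0.008 m and (horizontal distance between jar_b and pocket0 below 0.012 m or horizontal distance between jar_b and pocket1 below 0.012 m or horizontal distance between jar_b and pocket2 below 0.012 m or horizontal distance between jar_b and pocket3 below 0.012 m) and (horizontal distance between jar_c and pocket0 below 0.012 m or horizontal distance between jar_c and pocket1 below 0.012 m or horizontal distance between jar_c and pocket2 below 0.012 m or horizontal distance between jar_c and pocket3 below 0.012 m) and (horizontal distance between jar_d and pocket0 below 0.012 m or horizontal distance between jar_d and pocket1 below 0.012 m or horizontal distance between jar_d and pocket2 below 0.012 m or horizontal distance between jar_d and pocket3 below 0.012 m)); the robot touches nothing.
It fails at once if the first tin is pushed away by more than 40 mm or knocked over (distance of can1 from where it was at the start of the episode above 0.04 m or angle between can1's own z axis and vertical above 0.5 rad).
It fails at once if the second tin is pushed away by more than 40 mm or knocked over (distance of can2 from where it was at the start of the episode above 0.04 m or angle between can2's own z axis and vertical above 0.5 rad).
It fails at once if the oil bottle is pushed away by more than 40 mm or knocked over (distance of oil from where it was at the start of the episode above 0.04 m or angle between oil's own z axis and vertical above 0.5 rad).
It fails at once if the sauce dish is pushed away by more than 40 mm or knocked over (distance of dish from where it was at the start of the episode above 0.04 m or angle between dish's own z axis and vertical above 0.5 rad).
It fails at once if the pickle jar is pushed away by more than 40 mm or knocked over (distance of pickles from where it was at the start of the episode above 0.04 m or angle between pickles's own z axis and vertical above 0.5 rad).
Of jar_a, jar_b, jar_c, jar_d only 3 to 4 are there at a start; the rules pass over those that are not, and their reading is None.
Of spoon_a, spoon_b, spoon_c only 2 to 3 are there at a start; the rules pass over those that are not, and their reading is None.
At some moment in a run one of jar_a, jar_b, jar_c, jar_d, spoon_a, spoon_b, spoon_c may be knocked a few centimetres aside while the robot is not near it.
It also fails if it takes over 210 s, if anything falls off the work surface, if the arm or the gripper's body presses on something with over 40 N, if the wrist force passes 120 N, or if a joint passes its speed limit or range.

### The arm

A 6-joint arm with a two-finger parallel gripper is mounted at the origin on the work surface. World frame = base frame: x ahead of the robot, y to its left, z up, the work surface at z = 0. Lengths are in m, angles in rad, forces in N, time in s.
With the tool pointing down it reaches from about 0.35 to 0.975 m from the base axis. Payload 4.9 kg.
Tool frame: the origin (TCP) lies at the very end of the fingers, on their centre line; the grasp point (between the pads) lies 19 mm behind it (manip.grip_depth is the distance from the TCP to the grasp point, in m); z points along the fingers, x is the direction in which the jaws open and shut, and the axes are right-handed (so a half turn about z gives the same grasp; the last joint's range is limited). The gripper opens to 85 mm and grips with 20 to 120 N. Pads are 22 mm wide; open, the fingers measure 114 mm over their backs; the gripper's body (76 mm by 85 mm) begins 54 mm behind the grasp point. The pads swing forward as they close: fully open they stand 13 mm farther back than shut.
Start: joints at [-1.429, 0.053, 1.613, -0, 1.476, -0.119], TCP at [0.161, -0.604, 0.231] pointing down, gripper open.
Joint ranges: [-3.01, 3.01], [-1.01, 2.22], [0.06, 2.58], [-1.02, 4.17], [0.09, 2.62], [-3.14, 3.14]. Speed limits (rad/s): [2.57, 2.57, 3.14, 3.14, 3.14, 3.14].

### API

Orientations are given as a unit quaternion [w, x, y, z].
In Python, from plant import manip gives the robot as it stands. The module is installed in compiled form; this text tells all that it offers.
- The arm moves only by the shell command python3 -m crank 'ROWS' [OPENING]. ROWS is JSON, a list of rows, each a list of 4 numbers: the shift along the tool's x, y, z in cm, then the turn about the tool's z in units of 6 degrees (1.0 is 6 degrees). A call has 1 to 10 rows; each row shifts and turns the commanded pose from where the row before left it, along the tool's axes as they then stand; what a row does not reach is not made up. A row lasts 1/12 s, in which the tool goes at most 41.7 mm and 7.16 degrees, less where a joint would pass 70% of its speed; a pose out of reach is approached as far as the arm can. A call with a gripper value outside its range is refused whole. OPENING is the opening, from 0 (shut) to 1 (fully open), set as the call begins (- or left out, the last holds). The fingers move at their own pace and stop on an object; the grip force is fixed at half the most. Time passes only in rows, so rows that do not move let the fingers close. It gives the time, the measured TCP pose, the force and the opening at its end, in the units of the state.
- manip.state(): the state, without advancing time (a new reading comes with each control period).
- manip.grab_frame(name): name is "scene" or "side" or "wrist"; returns a dict with "img" (384x512x3 uint8, red, green, blue), "intrinsics" (3x3 intrinsics, pixels), "D" ([k1, k2, p1, p2, k3] as OpenCV has them; the pictures are not rectified), "position" and "orientation" of the camera in the world. Camera axes: x right, y up, looking along -z (the intrinsics and any distortion apply to the point x, -y, -z); pixel columns grow to the right and rows downward; lengths in m; the calibration is good to about 2 mm. A picture is of the moment at which its call begins. There is no depth.
- manip.job_done(): hands the job in, once; it reports no verdict.
The state is a dict: "time": time; "joint_pos": joint angles; "joint_vel": joint speeds; "joint_efforts": joint torques, N m; "tool_pos": TCP position; "tool_rot": TCP orientation; "contact_force": force on the tool from outside, world axes, zero at the start; "ft_torque": the same for the moment, N m; "gripper_width": opening from 0.0 (shut) to 1.0 (fully open).
Only numpy, scipy, OpenCV 4.12 (cv2) and the standard library are available. Lean on these libraries where they do the work, as an engineer would, in place of code of your own. Each camera call takes 0.05 s, during which the arm holds its last target.

## Working session

There is one attempt and no reset: what is moved stays moved. The work goes in short steps, Python scripts to look and compute and a shell command to move; the robot and the scene stay as the last step left them, time stands still between calls to the robot, and variables do not carry over. Pictures are saved under pics/ and viewed, and the job is handed in when it is done.

```bash
mkdir -p pics
cat > h.py <<'E'
import numpy as np, cv2
from scipy.spatial.transform import Rotation as R
from plant import manip
def q2R(q): return R.from_quat([q[1],q[2],q[3],q[0]]).as_matrix()
def grab(n,save=None):
    f=manip.grab_frame(n)
    if save: cv2.imwrite('pics/'+save,cv2.cvtColor(f['img'],cv2.COLOR_RGB2BGR))
    return f
def ray(f,uv):
    p=cv2.undistortPoints(np.array([[uv]],float),np.array(f['intrinsics'],float),np.array(f['D'],float))[0,0]
    return np.array(f['position']),q2R(f['orientation'])@np.array([p[0],-p[1],-1.])
def onz(f,uv,z):
    o,d=ray(f,uv); return o+d*(z-o[2])/d[2]
def proj(f,P):
    c=q2R(f['orientation']).T@(np.array(P,float)-np.array(f['position']))
    c=np.array([c[0],-c[1],-c[2]])
    return cv2.projectPoints(c.reshape(1,1,3),np.zeros(3),np.zeros(3),np.array(f['intrinsics'],float),np.array(f['D'],float))[0].ravel()
E
python3 - <<'E'
from h import *
s=manip.state();print(s)
for n in("scene","side","wrist"):
    f=grab(n,n+'0.png');print(n,f['position'],f['orientation'],f['intrinsics'],f['D'])
    np.save(n+'0.npy',f,allow_pickle=True)
E
```

```text
{'time': 0.0, 'joint_pos': array([-1.42901509e+00,  5.33498807e-02,  1.61427563e+00, -1.27813687e-05,
        1.47596134e+00, -1.19038444e-01]), 'joint_vel': array([ 0.001237  ,  0.00034718,  0.00187701, -0.00070726, -0.00066935,
        0.00020206]), 'joint_efforts': array([-1.56452861e-03, -3.93686736e+01, -3.70175028e+01, -2.31378044e-04,
        6.97138516e-03,  3.71541038e-07]), 'tool_pos': array([ 0.16105803, -0.60326587,  0.23007829]), 'tool_rot': array([-6.92442840e-04,  7.93055018e-01, -6.09149197e-01, -7.17473147e-04]), 'contact_force': array([-0.04739706, -0.81571022, -0.52440892]), 'ft_torque': array([ 0.01343841, -0.00675659,  0.01182762]), 'gripper_width': 1.001101059229108}
scene [1.60045857 0.61985858 0.87096382] [0.43905099 0.23065163 0.4073177  0.76689396] [[485.56653082   0.         259.57604993]
 [  0.         485.56653082 182.21903227]
 [  0.           0.           1.        ]] [-0.19868142  0.          0.          0.          0.        ]
side [ 0.37841512 -1.05837982  1.1311609 ] [ 0.92223013  0.38099374 -0.03463705 -0.05599677] [[423.83836756   0.         252.84623422]
 [  0.         423.83836756 187.25711376]
 [  0.           0.           1.        ]] [0.02800679 0.         0.         0.         0.        ]
wrist [ 0.22930878 -0.58577801  0.37194305] [ 0.78532395 -0.11032845  0.08492198 -0.60322648] [[310.77831105   0.         255.21944477]
 [  0.         310.77831105 187.63544719]
 [  0.           0.           1.        ]] [-0.0843185  0.         0.         0.         0.       ]
```

View pics/scene0.png

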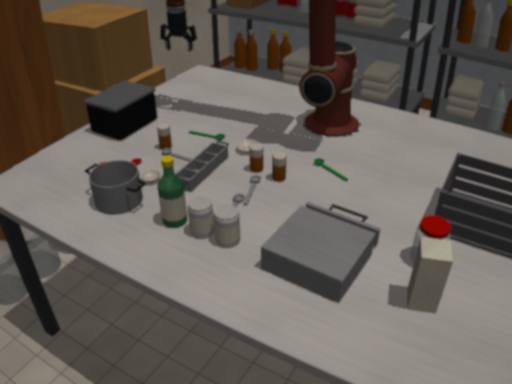

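View pics/side0.png

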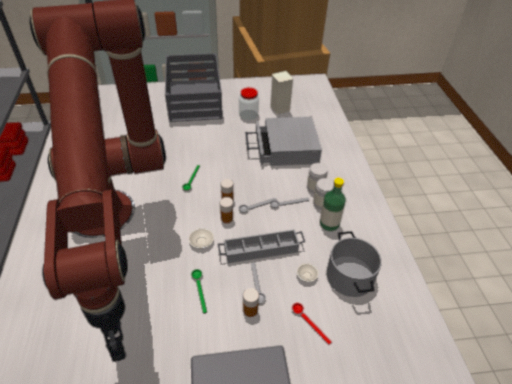

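View pics/wrist0.png

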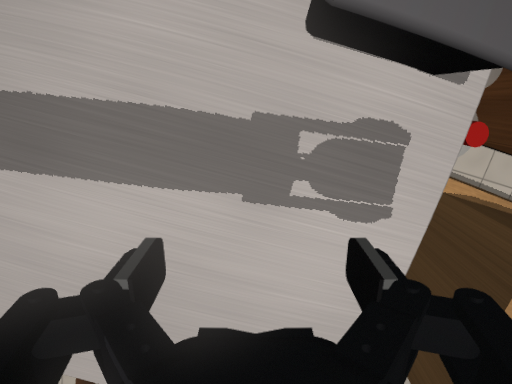

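Run:
```python
import cv2
a=cv2.imread('pics/side0.png');cv2.imwrite('pics/side0z.png',cv2.resize(a[90:350,150:420],None,fx=2.2,fy=2.2,interpolation=cv2.INTER_CUBIC))
a=cv2.imread('pics/scene0.png');cv2.imwrite('pics/scene0z.png',cv2.resize(a[80:300,80:390],None,fx=2.5,fy=2.5,interpolation=cv2.INTER_CUBIC))
```

```text
(no output)
```

View pics/side0z.png

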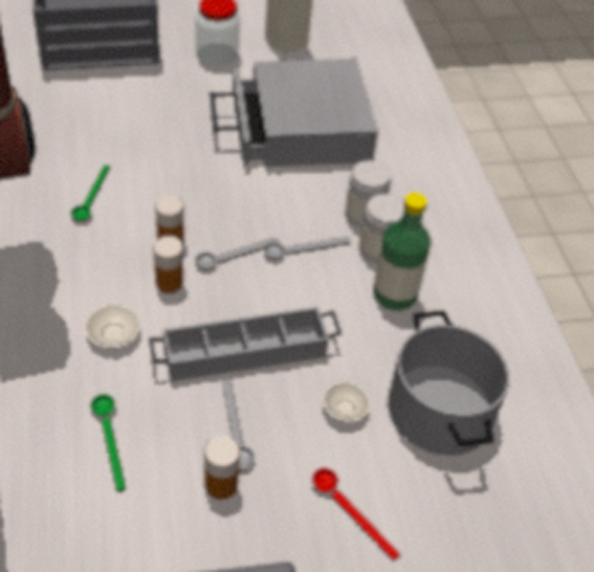

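View pics/scene0z.png

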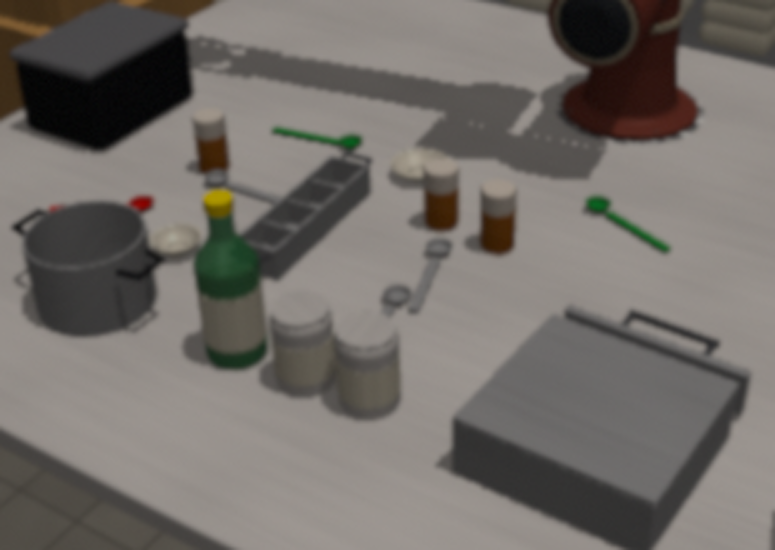

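Run:
```python
from h import *
S=np.load('side0.npy',allow_pickle=True).item();C=np.load('scene0.npy',allow_pickle=True).item()
sz=lambda u,v:(u/2.2+150-.3,v/2.2+90-.3); cz=lambda u,v:(u/2.5+80-.3,v/2.5+80-.3)
for n,a,b in(("j1",(170,205),(498,188)),("j2",(168,246),(441,167)),("j3",(222,446),(209,117))):
    print(n,onz(S,sz(*a),.088).round(3),onz(C,cz(*b),.088).round(3))
for n,a,b in(("s1b",(206,262),(438,250)),("s2b",(275,252),(397,296)),("s3b",(246,460),(215,181))):
    print(n,onz(S,sz(*a),.008).round(3),onz(C,cz(*b),.008).round(3))
for n,a in (("s1e",(278,241)),("s2e",(350,240)),("s3e",(227,383))): print(n,onz(S,sz(*a),.006).round(3))
print("s1e",onz(C,cz(414,310),.006).round(3))
# carrier rim corners
for a in((165,343),(318,311),(328,348),(172,379)): print("car",onz(S,sz(*a),.045).round(3))
for a in((235,258),(277,275),(370,182),(335,157)): print("carC",onz(C,cz(*a),.045).round(3))
for a in((252,62),(356,59),(375,127),(272,140)): print("unit",onz(S,sz(*a),.076).round(3))
for a in((455,412),(655,500),(560,318),(742,380)): print("unitC",onz(C,cz(*a),.076).round(3))
for a in((212,97),(216,140)): print("hnd",onz(S,sz(*a),.045).round(3))
for a in((632,318),(716,347)): print("hndC",onz(C,cz(*a),.045).round(3))
```

```text
j1 [0.448 0.004 0.088] [0.447 0.006 0.088]
j2 [ 0.437 -0.085  0.088] [ 0.438 -0.082  0.088]
j3 [ 0.476 -0.437  0.088] [ 0.479 -0.437  0.088]
s1b [ 0.5   -0.052  0.008] [ 0.503 -0.049  0.008]
s2b [ 0.615 -0.043  0.008] [ 0.613 -0.04   0.008]
s3b [ 0.513 -0.415  0.008] [ 0.511 -0.41   0.008]
s1e [ 0.624 -0.017  0.006]
s2e [ 0.744 -0.028  0.006]
s3e [ 0.503 -0.287  0.006]
s1e [ 0.625 -0.009  0.006]
car [ 0.419 -0.235  0.045]
car [ 0.651 -0.202  0.045]
car [ 0.652 -0.271  0.045]
car [ 0.424 -0.299  0.045]
carC [ 0.689 -0.225  0.045]
carC [ 0.692 -0.158  0.045]
carC [ 0.456 -0.182  0.045]
carC [ 0.424 -0.262  0.045]
unit [0.639 0.388 0.076]
unit [0.84  0.377 0.076]
unit [0.827 0.173 0.076]
unit [0.639 0.158 0.076]
unitC [0.826 0.165 0.076]
unitC [0.839 0.384 0.076]
unitC [0.636 0.187 0.076]
unitC [0.637 0.396 0.076]
hnd [0.555 0.328 0.045]
hnd [0.547 0.204 0.045]
hndC [0.558 0.24  0.045]
hndC [0.56  0.343 0.045]
```

```bash
cat >> h.py <<'E'
def go(x,y,z,yaw=None):
    "print tool-axis shift (cm) and turn units to reach target TCP; shift first, then turn (yaw in deg, of tool x)"
    s=manip.state();Rm=q2R(s['tool_rot']);d=Rm.T@(np.array([x,y,z])-s['tool_pos'])*100
    yw=np.degrees(np.arctan2(Rm[1,0],Rm[0,0]))
    t=None if yaw is None else -((yaw-yw+90)%180-90)/6
    print('shift cm',d.round(2),'turn',None if t is None else round(t,2),'yaw',yw.round(1),'pos',s['tool_pos'].round(4),'F',s['contact_force'].round(1),'w',round(s['gripper_width'],3),'t',round(s['time'],1))
def unturn(t):
    "not used"
E
python3 -c "
from h import *
go(.46,.28,.28,0)"
```

```text
shift cm [-77.65 -51.66  -4.83] turn -12.51 yaw -75.1 pos [ 0.1611 -0.6034  0.2304] F [0.4 0.7 0.6] w 0.999 t 0.1
```

```bash
python3 -m crank '[[-2,-1.3,-0.6,0],[-3.2,-2.1,-0.6,0],[-3.2,-2.1,-0.6,0],[-3.2,-2.1,-0.6,0],[-3.2,-2.1,-0.6,0],[-3.2,-2.1,-0.6,0],[-3.2,-2.1,-0.6,0],[-3.2,-2.1,-0.6,0],[-3.2,-2.1,0,0],[-3.2,-2.1,0,0]]' 0.5
python3 -m crank '[[-3.2,-2.1,0,0],[-3.2,-2.1,0,0],[-3.2,-2.1,0,0],[-3.2,-2.1,0,0],[-3.2,-2.1,0,0],[-3.2,-2.1,0,0],[-3.2,-2.1,0,0],[-3.2,-2.1,0,0],[-3.2,-2.1,0,0],[-3.2,-2.1,0,0]]'
python3 -m crank '[[-3.2,-2.1,0,0],[-3.2,-2.1,0,0],[-3.2,-2.1,0,0],[-3.2,-2.1,0,0],[-2,-1.3,0,0],[0,0,0,-1],[0,0,0,-1],[0,0,0,-1],[0,0,0,-1],[0,0,0,-1]]'
python3 -m crank '[[0,0,0,-1],[0,0,0,-1],[0,0,0,-1],[0,0,0,-1],[0,0,0,-1],[0,0,0,-1],[0,0,0,-1],[0,0,0,0],[0,0,0,0]]'
python3 - <<'E'
from h import *
go(.557,.28,.1,0)
for n in("scene","side","wrist"):
    f=grab(n,n+'1.png');np.save(n+'1.npy',f,allow_pickle=True)
E
```

```text
time: 0.98
tool_pos: [0.277, -0.2526, 0.2796]
tool_rot: [0.0, 0.793, -0.61, 0.001]
contact_force: [0.4, -0.1, 0.7]
gripper_width: 0.495
time: 1.82
tool_pos: [0.3972, 0.1114, 0.2792]
tool_rot: [-0.0, 0.793, -0.609, 0.0]
contact_force: [0.9, -0.4, 0.5]
gripper_width: 0.5
time: 2.65
tool_pos: [0.4526, 0.2772, 0.2788]
tool_rot: [0.0, 0.925, -0.381, -0.0]
contact_force: [0.2, -0.6, 0.3]
gripper_width: 0.501
time: 3.4
tool_pos: [0.4527, 0.2771, 0.279]
tool_rot: [0.0, 1.0, -0.028, -0.0]
contact_force: [1.0, -1.0, -0.2]
gripper_width: 0.499
shift cm [10.41 -0.88 17.89] turn -0.53 yaw -3.2 pos [0.4527 0.2771 0.279 ] F [ 1.  -1.  -0.2] w 0.499 t 3.4
```

View pics/wrist1.png

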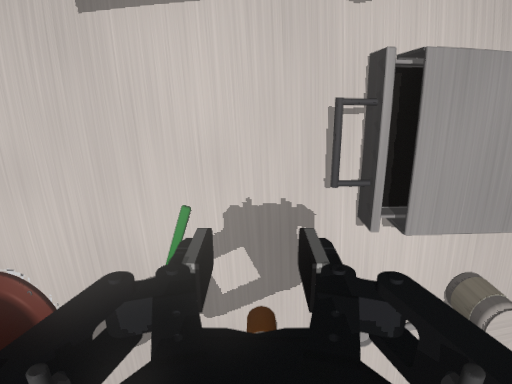

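View pics/side1.png

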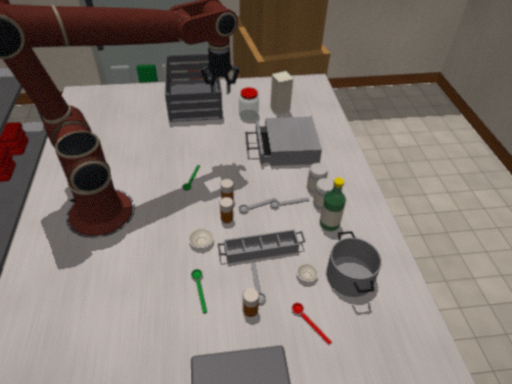

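Run:
```python
from h import *
W=np.load('wrist1.npy',allow_pickle=True).item()
for a in((341,100),(336,185),(388,50),(378,229),(396,50),(383,229),(426,49),(408,233)):
    print(a,onz(W,a,.045).round(4),onz(W,a,.064).round(4),onz(W,a,.076).round(4))
```

```text
(341, 100) [0.5583 0.3401 0.045 ] [0.5532 0.3404 0.064 ] [0.5499 0.3406 0.076 ]
(336, 185) [0.5535 0.2361 0.045 ] [0.5486 0.2417 0.064 ] [0.5455 0.2452 0.076 ]
(388, 50) [0.6131 0.3945 0.045 ] [0.6052 0.3921 0.064 ] [0.6003 0.3906 0.076 ]
(378, 229) [0.6113 0.172  0.045 ] [0.6035 0.1808 0.064 ] [0.5986 0.1864 0.076 ]
(396, 50) [0.6227 0.3943 0.045 ] [0.6143 0.3919 0.064 ] [0.609  0.3904 0.076 ]
(383, 229) [0.6182 0.1715 0.045 ] [0.61   0.1804 0.064 ] [0.6049 0.186  0.076 ]
(426, 49) [0.659  0.3949 0.045 ] [0.6488 0.3925 0.064 ] [0.6424 0.3909 0.076 ]
(408, 233) [0.6534 0.1633 0.045 ] [0.6435 0.1725 0.064 ] [0.6372 0.1784 0.076 ]
```

```bash
python3 -m crank '[[0,0,0,-0.3],[2,-0.3,2,0],[3,-0.3,2,0],[3,-0.3,2,0],[2,-0.3,2,0],[0,0,3,0],[0,0,3,0],[0,0,0,0],[0,0,0,0]]'
python3 - <<'E'
from h import *
go(.556,.288,.03,-1.5)
f=grab("wrist",'w2.png')
E
```

```text
time: 4.3
tool_pos: [0.5517, 0.2864, 0.1371]
tool_rot: [0.001, 1.0, -0.011, -0.002]
contact_force: [0.6, 0.3, 0.2]
gripper_width: 0.498
shift cm [ 0.48 -0.19 10.71] turn 0.03 yaw -1.3 pos [0.5517 0.2864 0.1371] F [0.6 0.3 0.2] w 0.498 t 4.3
```

View pics/w2.png

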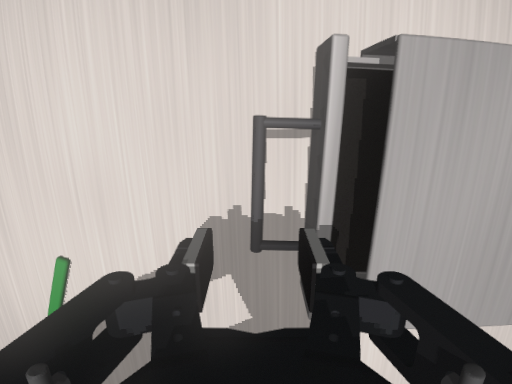

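```bash
python3 -m crank '[[0.3,0,2,0],[0,0,2.5,0],[0,0,2.5,0],[0,0,2,0],[0,0,1.5,0],[0,0,0,0],[0,0,0,0]]'
python3 -m crank '[[0,0,0,0],[0,0,0,0],[0,0,0,0],[0,0,0,0]]' 0.2
python3 -m crank '[[-1,0,0,0],[-1,0,0,0],[-1,0,0,0],[-1,0,0,0],[-1,0,0,0],[-1,0,0,0]]'
python3 -m crank '[[-1,0,0,0],[-1,0,0,0],[-1,0,0,0],[-1,0,0,0],[-1,0,0,0],[-1,0,0,0],[-0.5,0,0,0],[0,0,0,0],[0,0,0,0]]'
python3 - <<'E'
from h import *
go(.42,.288,.03,-1.5)
f=grab("side",'s3.png')
E
```

```text
time: 4.93
tool_pos: [0.5568, 0.2873, 0.0357]
tool_rot: [-0.0, 1.0, -0.011, 0.001]
contact_force: [-0.6, 0.6, 0.7]
gripper_width: 0.503
time: 5.27
tool_pos: [0.557, 0.2872, 0.0357]
tool_rot: [-0.0, 1.0, -0.011, 0.001]
contact_force: [0.4, -0.0, 1.1]
gripper_width: 0.197
time: 5.77
tool_pos: [0.4949, 0.2884, 0.0344]
tool_rot: [-0.0, 1.0, -0.011, 0.0]
contact_force: [2.0, 0.7, 0.1]
gripper_width: 0.198
time: 6.52
tool_pos: [0.4303, 0.2893, 0.0339]
tool_rot: [0.0, 1.0, -0.011, -0.001]
contact_force: [-0.6, -0.5, -0.1]
gripper_width: 0.203
shift cm [-1.03  0.15  0.4 ] turn 0.04 yaw -1.2 pos [0.4303 0.2893 0.0339] F [-0.6 -0.5 -0.1] w 0.203 t 6.5
```

View pics/s3.png

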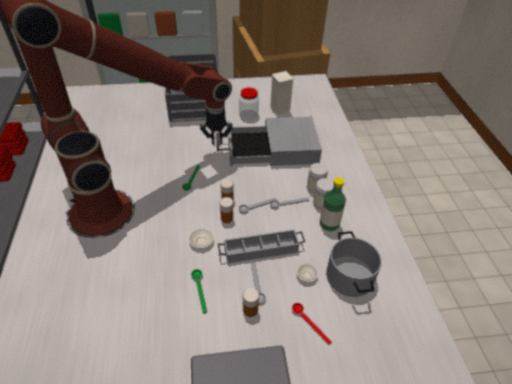

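```bash
python3 -m crank '[[-0.5,0,0,0],[-0.5,0,0,0],[0,0,0,0],[0,0,0,0]]' 
python3 -m crank '[[0.2,0,0,0],[0,0,-2,0],[0,0,-3,0],[0,0,-4,0],[0,0,-4,0],[0,0,-4,0],[0,0,-4,0],[0,0,-2,0],[0,0,0,0],[0,0,0,0]]' 0.4
python3 - <<'E'
from h import *
go(.52,.2,.28,-1.5)
f=grab("wrist",'w4.png');np.save('w4.npy',f,allow_pickle=True)
E
```

```text
time: 6.9
tool_pos: [0.4206, 0.2897, 0.0341]
tool_rot: [0.0, 1.0, -0.011, -0.0]
contact_force: [-0.2, 0.0, -0.2]
gripper_width: 0.197
time: 7.73
tool_pos: [0.424, 0.2901, 0.2662]
tool_rot: [-0.001, 1.0, -0.011, 0.002]
contact_force: [-0.0, -0.8, -0.7]
gripper_width: 0.399
shift cm [ 9.8   8.8  -1.37] turn 0.04 yaw -1.3 pos [0.424  0.2901 0.2662] F [-0.  -0.8 -0.7] w 0.399 t 7.7
```

View pics/w4.png

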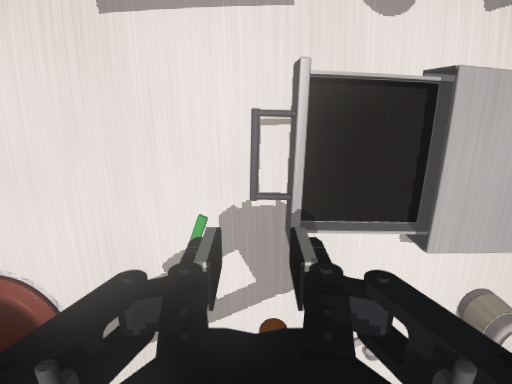

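Run:
```python
from h import *
W=np.load('w4.npy',allow_pickle=True).item()
print('bar',[onz(W,a,.045).round(4) for a in((256,110),(253,198))])
print('panel top inner',[onz(W,a,.064).round(4) for a in((311,60),(302,231))])
print('floor back',[onz(W,a,.012).round(4) for a in((427,87),(416,219),(301,219),(311,80))])
print('side walls',[onz(W,a,.042).round(4) for a in((310,75),(440,80),(300,232),(424,233))])
print('unit top',[onz(W,a,.076).round(4) for a in((460,67),(429,251))])
```

```text
bar [array([0.4276, 0.3474, 0.045 ]), array([0.4216, 0.2422, 0.045 ])]
panel top inner [array([0.4862, 0.3985, 0.064 ]), array([0.4798, 0.2052, 0.064 ])]
floor back [array([0.6437, 0.3726, 0.012 ]), array([0.6493, 0.1948, 0.012 ]), array([0.4863, 0.1997, 0.012 ]), array([0.4957, 0.3811, 0.012 ])]
side walls [array([0.4892, 0.3849, 0.042 ]), array([0.6424, 0.3798, 0.042 ]), array([0.4808, 0.1939, 0.042 ]), array([0.6462, 0.187 , 0.042 ])]
unit top [array([0.6437, 0.3917, 0.076 ]), array([0.6358, 0.1785, 0.076 ])]
```

```bash
python3 -c "
from h import *
go(.486,-.056,.26,-73)"
```

```text
shift cm [ 7.06 34.42  0.39] turn 11.96 yaw -1.3 pos [0.423  0.2897 0.2639] F [-0.   0.3 -1.3] w 0.398 t 7.8
```

```bash
python3 -m crank '[[0.7,3.4,0,0],[0.7,3.4,0,0],[0.7,3.4,0,0],[0.7,3.4,0,0],[0.7,3.4,0,0],[0.7,3.4,0,0],[0.7,3.4,0,0],[0.7,3.4,0,0],[0.7,3.4,0,0],[0.7,3.4,0,0]]' 0.5
python3 -m crank '[[0,0,0,1.1],[0,0,0,1.1],[0,0,0,1.1],[0,0,0,1.1],[0,0,0,1.1],[0,0,0,1.1],[0,0,0,1.1],[0,0,0,1.1],[0,0,0,1.1],[0,0,0,1.1]]'
python3 -m crank '[[0,0,0,0.9],[0,0,0,0],[0,0,0,0]]'
python3 - <<'E'
from h import *
go(.486,-.056,.26,-73)
f=grab("wrist",'w5.png');np.save('w5.npy',f,allow_pickle=True)
E
```

```text
time: 8.62
tool_pos: [0.4845, -0.0531, 0.2613]
tool_rot: [-0.001, 1.0, -0.011, -0.002]
contact_force: [1.1, -0.4, 0.1]
gripper_width: 0.498
time: 9.45
tool_pos: [0.4845, -0.0514, 0.2611]
tool_rot: [0.001, 0.831, -0.556, -0.003]
contact_force: [0.1, 0.5, 0.2]
gripper_width: 0.5
time: 9.7
tool_pos: [0.4848, -0.0514, 0.262]
tool_rot: [0.001, 0.806, -0.591, -0.002]
contact_force: [-0.3, -0.1, -0.5]
gripper_width: 0.502
shift cm [0.47 0.02 0.2 ] turn 0.08 yaw -72.5 pos [ 0.4848 -0.0514  0.262 ] F [-0.3 -0.1 -0.5] w 0.502 t 9.7
```

View pics/w5.png

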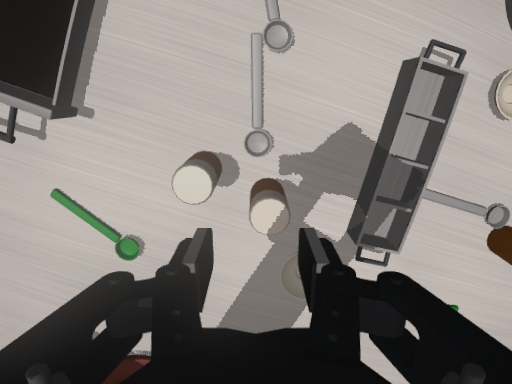

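```bash
python3 - <<'E'
from h import *
W=np.load('w5.npy',allow_pickle=True).item()
for n,a,z in(('s1b',(258,143),.007),('s1e',(256.5,35),.008),('s1m',(257.5,128),.008),('s2b',(277,36),.007),('s3b',(497,216),.007),('j1',(194,184),.088),('j2',(269,215),.088)): print(n,onz(W,a,z).round(4))
for a in((409,59),(467,73),(407,248),(349,234),(404,150),(399,154)): print('car',a,onz(W,a,.045).round(4))
# spoon mask
p=[onz(W,a,.008) for a in((257,34),(258,143))];d=p[1]-p[0];print(np.degrees(np.arctan2(d[1],d[0])),np.linalg.norm(d))
E
python3 -c "
import cv2
a=cv2.imread('pics/w5.png');cv2.imwrite('pics/w5z.png',cv2.resize(a[0:280,330:512],None,fx=2.1,fy=2.1))"
```

```text
s1b [ 0.5003 -0.0508  0.007 ]
s1e [ 0.6225 -0.0102  0.008 ]
s1m [ 0.5183 -0.0444  0.008 ]
s2b [ 0.629  -0.0337  0.007 ]
s3b [ 0.5071 -0.4128  0.007 ]
j1 [0.4495 0.0047 0.088 ]
j2 [ 0.4401 -0.0818  0.088 ]
car (409, 59) [ 0.6462 -0.1801  0.045 ]
car (467, 73) [ 0.6561 -0.2519  0.045 ]
car (407, 248) [ 0.4344 -0.2758  0.045 ]
car (349, 234) [ 0.4305 -0.1938  0.045 ]
car (404, 150) [ 0.5504 -0.2161  0.045 ]
car (399, 154) [ 0.5441 -0.2123  0.045 ]
-161.8869651504302 0.12973002685566437
```

View pics/w5z.png

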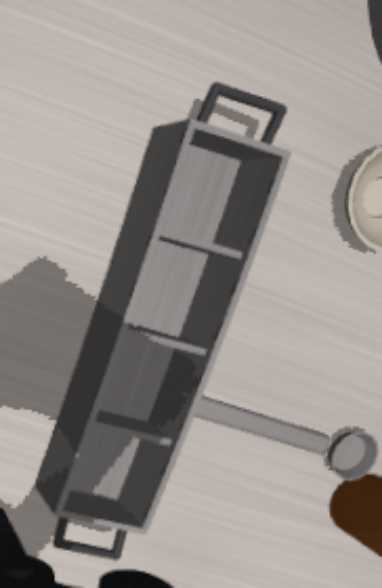

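```bash
python3 -c "
from h import *
go(.5516,-.034,.004,-71.9)"
```

```text
shift cm [ 0.38 -6.95 25.83] turn -0.1 yaw -72.5 pos [ 0.485  -0.0515  0.2625] F [ 0.2 -0.1  0.4] w 0.498 t 9.8
```

```bash
python3 -m crank '[[0.2,-3.5,1,0],[0.2,-3.45,3,0],[0,0,3.5,0],[0,0,3.5,0],[0,0,3.5,0],[0,0,3.5,0],[0,0,2.5,0],[0,0,1.5,0],[0,0,0,0],[0,0,0,0]]' 0.4
python3 - <<'E'
from h import *
go(.5516,-.034,.004,-71.9)
f=grab("wrist",'w6.png');np.save('w6.npy',f,allow_pickle=True)
E
```

```text
time: 10.58
tool_pos: [0.5491, -0.0353, 0.0457]
tool_rot: [0.001, 0.806, -0.592, -0.001]
contact_force: [-0.2, -0.4, 0.5]
gripper_width: 0.4
shift cm [-0.04 -0.29  4.17] turn -0.12 yaw -72.6 pos [ 0.5491 -0.0353  0.0457] F [-0.2 -0.4  0.5] w 0.4 t 10.6
```

View pics/w6.png

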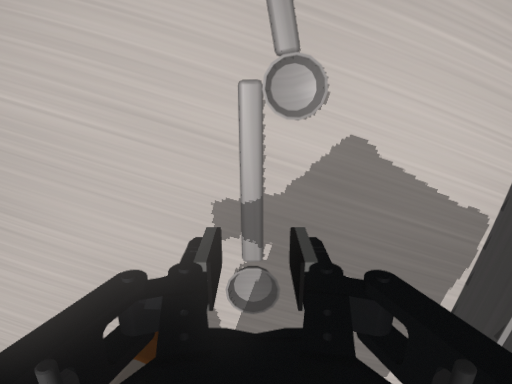

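```bash
python3 -m crank '[[-0.05,-0.3,1.5,-0.1],[0,0,1.5,0],[0,0,1,0],[0,0,0,0],[0,0,0,0]]' 
python3 -m crank '[[0,0,0,0],[0,0,0,0],[0,0,0,0],[0,0,0,0],[0,0,0,0],[0,0,0,0]]' 0
python3 - <<'E'
from h import *
go(.5516,-.034,.004,-71.9)
W=np.load('w6.npy',allow_pickle=True).item()
print([onz(W,a,.007).round(4) for a in((296,87),(286,50),(281,0),(253,288),(250,82))])
E
```

```text
time: 11.05
tool_pos: [0.5532, -0.0342, 0.0076]
tool_rot: [-0.0, 0.809, -0.588, 0.0]
contact_force: [0.6, -0.1, -0.2]
gripper_width: 0.402
time: 11.55
tool_pos: [0.5537, -0.0342, 0.008]
tool_rot: [-0.0, 0.809, -0.588, 0.001]
contact_force: [-0.1, 0.5, 5.6]
gripper_width: -0.001
shift cm [-0.09  0.19  0.4 ] turn -0.03 yaw -72.1 pos [ 0.5537 -0.0342  0.008 ] F [-0.1  0.5  5.6] w -0.001 t 11.6
[array([ 0.6295, -0.0346,  0.007 ]), array([ 0.6464, -0.023 ,  0.007 ]), array([ 0.6697, -0.0125,  0.007 ]), array([ 0.4994, -0.05  ,  0.007 ]), array([ 0.6244, -0.0093,  0.007 ])]
```

```bash
python3 -m crank '[[0,0,-0.5,0],[0,0,0,0],[0,0,0,0],[0,0,0,0]]' 0.35
python3 -m crank '[[-0.05,0.2,0.3,0],[0,0,0.3,0],[0,0,0.3,0],[0,0,0.2,0],[0,0,0,0]]'
python3 -c "
from h import *
go(.5516,-.034,.001,-71.9)
f=grab('wrist','w7.png')"
```

```text
time: 11.88
tool_pos: [0.5526, -0.0341, 0.0117]
tool_rot: [0.0, 0.809, -0.588, -0.0]
contact_force: [0.3, -0.4, -1.0]
gripper_width: 0.352
time: 12.3
tool_pos: [0.5502, -0.0341, 0.0]
tool_rot: [0.0, 0.809, -0.588, -0.001]
contact_force: [-0.0, 0.3, 0.4]
gripper_width: 0.354
shift cm [ 0.03 -0.14 -0.1 ] turn -0.03 yaw -72.1 pos [ 0.5502 -0.0341  0.    ] F [-0.   0.3  0.4] w 0.354 t 12.3
```

View pics/w7.png

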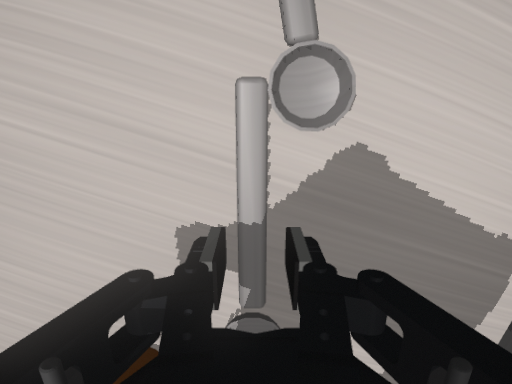

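```bash
python3 -m crank '[[0,0,-0.1,0],[0,0,0,0],[0,0,0,0],[0,0,0,0],[0,0,0,0],[0,0,0,0]]' 0
python3 -m crank '[[0,0,-1,0],[0,0,-1,0],[0,0,-1,0],[0,0,0,0]]'
python3 -c "
from h import *
go(.5516,-.034,.001,-71.9)
f=grab('wrist','w8.png')"
```

```text
time: 12.85
tool_pos: [0.5511, -0.0343, 0.0023]
tool_rot: [-0.0, 0.809, -0.588, 0.0]
contact_force: [-0.5, 1.1, 1.3]
gripper_width: 0.138
time: 13.18
tool_pos: [0.553, -0.0347, 0.0353]
tool_rot: [-0.001, 0.809, -0.588, 0.002]
contact_force: [0.7, 0.2, -1.6]
gripper_width: 0.134
shift cm [-0.12  0.13  3.43] turn -0.03 yaw -72.1 pos [ 0.553  -0.0347  0.0353] F [ 0.7  0.2 -1.6] w 0.134 t 13.2
```

View pics/w8.png

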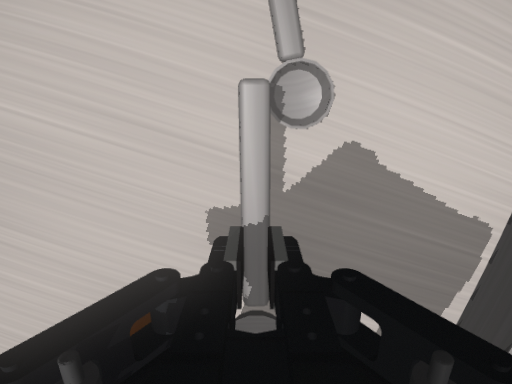

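```bash
python3 -m crank '[[0,0,-3,0],[0,0,-4,0],[0,0,-4,0],[0,0,-4,0],[0,0,-2,-1],[0,0,0,-1.1],[0,0,0,-1.1],[0,0,0,-1.1],[0,0,0,-1.1],[0,0,0,-1.1]]'
python3 -m crank '[[0,0,0,-1.1],[0,0,0,-1.1],[0,0,0,-1.1],[0,0,0,-1.1],[0,0,0,-0.8],[0,0,0,0],[0,0,0,0]]'
python3 -c "
from h import *
go(.603,.2875,.1,-2.5)"
```

```text
time: 14.07
tool_pos: [0.5506, -0.0342, 0.2017]
tool_rot: [0.0, 0.959, -0.282, -0.0]
contact_force: [-0.6, 0.4, -1.1]
gripper_width: 0.134
time: 14.65
tool_pos: [0.5506, -0.0342, 0.2017]
tool_rot: [-0.0, 1.0, -0.017, -0.0]
contact_force: [-0.6, -0.0, -0.5]
gripper_width: 0.135
shift cm [  4.13 -32.33  10.17] turn 0.09 yaw -2.0 pos [ 0.5506 -0.0342  0.2017] F [-0.6 -0.  -0.5] w 0.135 t 14.7
```

```bash
python3 -m crank '[[0.4,-3,0,0.1],[0.5,-3.6,0,0],[0.5,-3.6,0,0],[0.5,-3.6,0,0],[0.5,-3.6,0,0],[0.5,-3.6,0,0],[0.4,-3.6,0,0],[0.4,-3.6,0,0],[0.4,-2.8,0,0],[0,-1,0,0]]'
python3 -m crank '[[0,0,3,0],[0,0,3,0],[0,0,3,0],[0,0,1,0],[0,0,0,0]]'
python3 -c "
from h import *
go(.603,.2875,.015,-2.5)
f=grab('wrist','w9.png')
f=grab('scene','c9.png')"
```

```text
time: 15.48
tool_pos: [0.6051, 0.2875, 0.2016]
tool_rot: [-0.001, 1.0, -0.021, -0.0]
contact_force: [-1.6, -0.0, -1.1]
gripper_width: 0.14
time: 15.9
tool_pos: [0.6024, 0.2823, 0.0974]
tool_rot: [0.002, 1.0, -0.022, -0.004]
contact_force: [-0.2, -0.3, -1.7]
gripper_width: 0.135
shift cm [ 0.1  -0.55  8.23] turn -0.01 yaw -2.5 pos [0.6024 0.2823 0.0974] F [-0.2 -0.3 -1.7] w 0.135 t 15.9
```

View pics/w9.png

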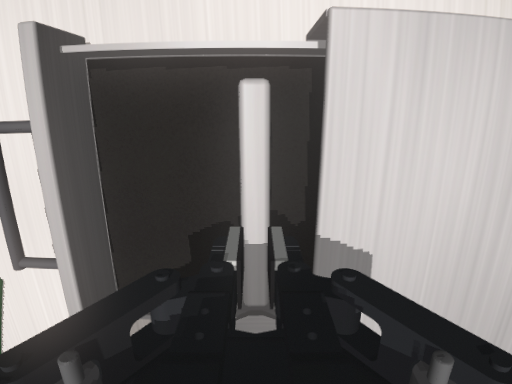

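```bash
python3 -m crank '[[0.1,-0.55,2,0],[0,0,2,0],[0,0,2,0],[0,0,1,0],[0,0,0.5,0],[0,0,0.5,0],[0,0,0,0],[0,0,0,0]]'
python3 -c "
from h import *
go(.603,.2875,.0145,-2.5)
f=grab('wrist','w10.png')"
```

```text
time: 16.67
tool_pos: [0.6083, 0.2894, 0.0317]
tool_rot: [0.0, 1.0, -0.022, 0.001]
contact_force: [-22.3, -9.9, 32.0]
gripper_width: 0.127
shift cm [-0.52  0.21  1.72] turn 0.0 yaw -2.5 pos [0.6083 0.2894 0.0317] F [-22.3  -9.9  32. ] w 0.127 t 16.7
```

View pics/w10.png

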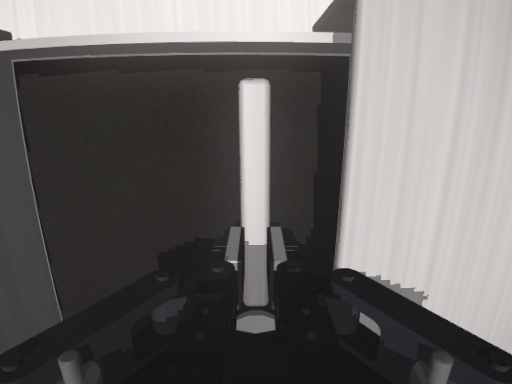

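```bash
python3 -m crank '[[0,0,-2,0],[-1,0,-2,0],[-2,0,0,0],[-2,0,0,0],[-2,0,0,0],[0,0,0,0]]'
python3 - <<'E'
from h import *
go(.53,.2905,.0145,-2.5)
f=grab('wrist','w11.png');np.save('w11.npy',f,allow_pickle=True)
f=grab('side','s11.png')
E
```

```text
time: 17.22
tool_pos: [0.5348, 0.2928, 0.0641]
tool_rot: [-0.0, 1.0, -0.021, 0.0]
contact_force: [1.1, 0.9, -1.3]
gripper_width: 0.128
shift cm [-0.47  0.26  4.95] turn 0.02 yaw -2.4 pos [0.5348 0.2928 0.0641] F [ 1.1  0.9 -1.3] w 0.128 t 17.2
```

View pics/w11.png

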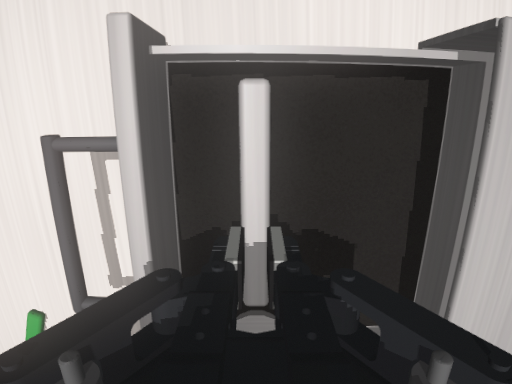

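View pics/s11.png

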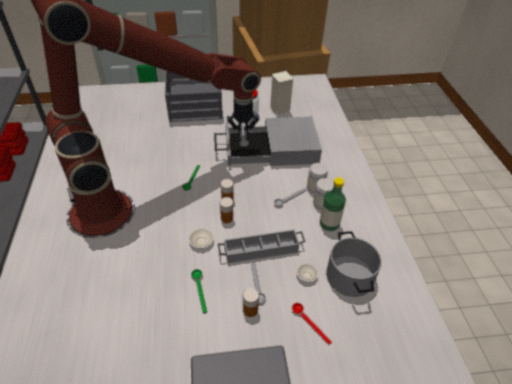

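Run:
```python
from h import *
W=np.load('w11.npy',allow_pickle=True).item()
print([onz(W,a,.045).round(4) for a in((46,142),(55,142),(80,305))])
print('panel top inner',[onz(W,a,.064).round(4) for a in((134,14),(151,230))])
print('floor front',[onz(W,a,.012).round(4) for a in((170,70),(180,272),(441,80))])
print('unit',[onz(W,a,.076).round(4) for a in((502,25),(470,384))])
```

```text
[array([0.4248, 0.3465, 0.045 ]), array([0.4301, 0.3462, 0.045 ]), array([0.4221, 0.2435, 0.045 ])]
panel top inner [array([0.4884, 0.4005, 0.064 ]), array([0.4836, 0.3018, 0.064 ])]
floor front [array([0.4884, 0.3817, 0.012 ]), array([0.4798, 0.2464, 0.012 ]), array([0.6532, 0.3707, 0.012 ])]
unit [array([0.6411, 0.3904, 0.076 ]), array([0.6599, 0.1976, 0.076 ])]
```

```bash
python3 -m crank '[[-0.5,0.2,1.5,0],[0,0,1.5,0],[0,0,1,0],[0,0,0.5,0],[0,0,0.3,0],[0,0,0,0],[0,0,0,0]]'
python3 -c "
from h import *
go(.53,.2905,.0145,-2.5)"
```

```text
time: 17.9
tool_pos: [0.5325, 0.2907, 0.0148]
tool_rot: [-0.0, 1.0, -0.022, 0.001]
contact_force: [-0.6, 0.2, -2.0]
gripper_width: 0.128
shift cm [-0.25  0.03  0.03] turn 0.0 yaw -2.5 pos [0.5325 0.2907 0.0148] F [-0.6  0.2 -2. ] w 0.128 t 17.9
```

```bash
python3 -m crank '[[0,0,0,0],[0,0,0,0],[0,0,0,0],[0,0,-1,0],[0,0,-2,0],[0,0,-3,0],[0,0,-3,0],[0,0,-1,0],[0,0,0,0]]' 0.27
python3 - <<'E'
from h import *
go(.53,.2905,.0145,-2.5)
f=grab('wrist','w12.png');np.save('w12.npy',f,allow_pickle=True)
E
```

```text
time: 18.65
tool_pos: [0.5342, 0.2916, 0.1192]
tool_rot: [-0.002, 1.0, -0.021, 0.004]
contact_force: [0.5, -0.3, -0.1]
gripper_width: 0.27
shift cm [-0.49  0.16 10.47] turn 0.01 yaw -2.5 pos [0.5342 0.2916 0.1192] F [ 0.5 -0.3 -0.1] w 0.27 t 18.6
```

View pics/w12.png

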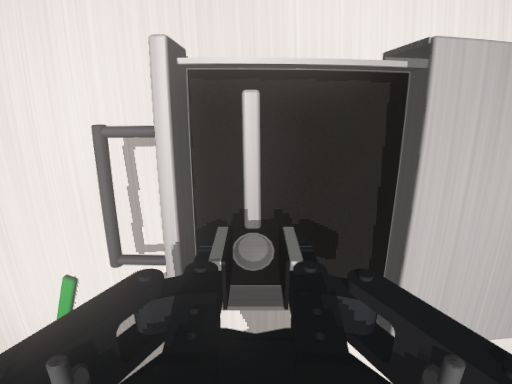

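```bash
python3 -m crank '[[2.6,0,0,1.1],[0,0,0,1.1],[0,0,0,1.1],[0,0,0,1.1],[0,0,0,1.1],[0,0,0,1.1],[0,0,0,1.1],[0,0,0,1.1],[0,0,0,1.1],[0,0,0,1.1]]' 0
python3 -m crank '[[0,0,0,1.1],[0,0,0,1.1],[0,0,0,1.1],[0,0,0,0.7],[0,0,0,0],[0,0,0,0]]'
python3 -c "
from h import *
go(.558,.2895,.016,-92.5)"
```

```text
time: 19.53
tool_pos: [0.5558, 0.2887, 0.1109]
tool_rot: [0.002, 0.825, -0.565, -0.001]
contact_force: [-0.3, 0.4, -0.7]
gripper_width: 0.004
time: 20.03
tool_pos: [0.5562, 0.2888, 0.1117]
tool_rot: [-0.002, -0.692, 0.721, 0.001]
contact_force: [-0.0, 0.1, 0.2]
gripper_width: -0.002
shift cm [-0.09 -0.21  9.57] turn 0.03 yaw -92.3 pos [0.5562 0.2888 0.1117] F [-0.   0.1  0.2] w -0.002 t 20.0
```

```bash
python3 -m crank '[[0,-0.4,3,0],[0,0,3,0],[0,0,2,0],[0,0,1,0],[0,0,0.4,0],[0,0,0,0],[0,0,0,0]]'
python3 -c "
from h import *
go(.527,.2905,.017,-92.5)"
```

```text
time: 20.62
tool_pos: [0.5622, 0.2895, 0.0211]
tool_rot: [0.001, -0.692, 0.722, -0.0]
contact_force: [-0.2, -0.7, 0.5]
gripper_width: 0.003
shift cm [0.05 3.52 0.4 ] turn 0.01 yaw -92.4 pos [0.5622 0.2895 0.0211] F [-0.2 -0.7  0.5] w 0.003 t 20.6
```

```bash
python3 -m crank '[[0,0,0.4,0],[0,0.5,0,0],[0,0.5,0,0],[0,0.5,0,0],[0,0.5,0,0],[0,0.5,0,0],[0,0.5,0,0],[0,0.4,0,0],[0,0,0,0],[0,0,0,0]]'
python3 -m crank '[[0,-0.7,0,0],[0,0,-2,0],[0,0,-3,0],[0,0,-4,0],[0,0,-4,0],[0,0,-3,-1],[0,0,0,-1.1],[0,0,0,-1.1],[0,0,0,-1.1],[0,0,0,-1.1]]'
python3 -m crank '[[0,0,0,-1.1],[0,0,0,-1.1],[0,0,0,-1.1],[0,0,0,-1.1],[0,0,0,-1.1],[0,0,0,-1.1],[0,0,0,-1.1],[0,0,0,-1.1],[0,0,0,-0.6],[0,0,0,0]]' 0.4
python3 - <<'E'
from h import *
go(.53,.2905,.0145,-2.5)
f=grab('wrist','w13.png');np.save('w13.npy',f,allow_pickle=True)
E
```

```text
time: 21.45
tool_pos: [0.5269, 0.2906, 0.0158]
tool_rot: [-0.0, -0.692, 0.722, 0.0]
contact_force: [-0.1, 0.4, -0.6]
gripper_width: 0.001
time: 22.28
tool_pos: [0.5351, 0.2902, 0.1764]
tool_rot: [-0.0, 0.867, -0.498, 0.0]
contact_force: [0.1, -0.1, 0.5]
gripper_width: 0.006
time: 23.12
tool_pos: [0.535, 0.2902, 0.1759]
tool_rot: [0.0, 1.0, -0.032, -0.0]
contact_force: [0.8, -0.3, 0.0]
gripper_width: 0.401
shift cm [-0.5  -0.   16.14] turn -0.19 yaw -3.6 pos [0.535  0.2902 0.1759] F [ 0.8 -0.3  0. ] w 0.401 t 23.1
```

View pics/w13.png

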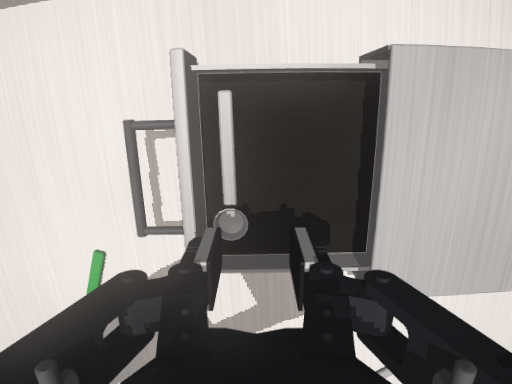

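Run:
```python
from h import *
W=np.load('w13.npy',allow_pickle=True).item()
print([onz(W,a,.019).round(4) for a in((224,92),(231,223))])
go(.616,-.043,.25,-61)
```

```text
[array([0.5116, 0.3675, 0.019 ]), array([0.5072, 0.2372, 0.019 ])]
shift cm [10.28 32.71 -7.41] turn 9.54 yaw -3.8 pos [0.5349 0.2901 0.1759] F [-0.3 -0.2  0. ] w 0.4 t 23.2
```

```bash
python3 -m crank '[[0,2,-2.5,0],[0.8,3.5,-2.5,0],[1.1,3.5,-2.5,0],[1.2,3.5,0,0],[1.2,3.5,0,0],[1.2,3.5,0,0],[1.2,3.5,0,0],[1.2,3.5,0,0],[1.2,3.5,0,0],[1.2,2.7,0,0]]'
python3 -m crank '[[0,0,0,1],[0,0,0,1],[0,0,0,1],[0,0,0,1],[0,0,0,1],[0,0,0,1],[0,0,0,1],[0,0,0,1],[0,0,0,1],[0,0,0,0.5]]'
python3 - <<'E'
from h import *
manip.grab_frame('side')
go(.616,-.043,.25,-61)
f=grab('wrist','w14.png');np.save('w14.npy',f,allow_pickle=True)
E
```

```text
time: 24.0
tool_pos: [0.6159, -0.0417, 0.2484]
tool_rot: [0.0, 0.999, -0.034, 0.0]
contact_force: [0.9, -0.4, -0.2]
gripper_width: 0.401
time: 24.83
tool_pos: [0.6157, -0.039, 0.2482]
tool_rot: [0.0, 0.861, -0.508, -0.0]
contact_force: [-0.1, 0.4, 0.7]
gripper_width: 0.402
shift cm [ 0.36  0.17 -0.18] turn -0.0 yaw -61.0 pos [ 0.6157 -0.039   0.2482] F [-0.7  0.2  0.6] w 0.402 t 24.9
```

View pics/w14.png

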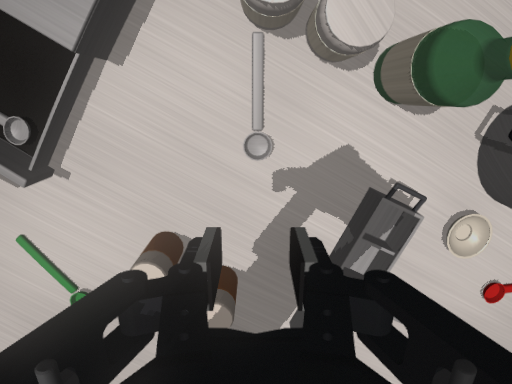

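Run:
```python
from h import *
W=np.load('w14.npy',allow_pickle=True).item()
b=onz(W,(258,146),.007);e=onz(W,(258,34),.008);d=(b-e)[:2];L=np.linalg.norm(d);u=d/L
print(b,e,L,np.degrees(np.arctan2(u[1],u[0])));o=b[:2]-.054*u;print('o',o)
print('tin edges',[onz(W,a,0).round(4) for a in((262,26),(247,15),(335,61),(308,40))], 'tin2 top c',onz(W,(357,18),.1))
go(o[0],o[1],.001,np.degrees(np.arctan2(u[1],u[0]))+90)
```

```text
[ 0.62999411 -0.03624034  0.007     ] [0.7428485  0.02655738 0.008     ] 0.12914978410413672 -150.9062918582467
o [ 0.6771807  -0.00998341]
tin edges [array([0.7542, 0.0275, 0.    ]), array([0.7563, 0.0485, 0.    ]), array([ 0.763 , -0.0673,  0.    ]), array([ 0.7672, -0.0271,  0.    ])] tin2 top c [ 0.78140436 -0.04916946  0.1       ]
shift cm [ 0.48 -6.78 24.72] turn 0.03 yaw -60.7 pos [ 0.6157 -0.0389  0.2482] F [ 0.6 -0.   0.5] w 0.403 t 24.9
```

```bash
python3 -m crank '[[0.25,-3.4,1,0],[0.25,-3.4,3,0],[0,0,4,0],[0,0,4,0],[0,0,4,0],[0,0,3.5,0],[0,0,2,0],[0,0,1,0],[0,0,0,0],[0,0,0,0]]' 0.35
python3 -c "
from h import *
go(.6772,-.0099,.001,-60.9)
f=grab('wrist','w15.png')"
```

```text
time: 25.77
tool_pos: [0.6754, -0.0111, 0.0265]
tool_rot: [-0.0, 0.863, -0.505, 0.0]
contact_force: [-0.2, 0.1, 0.2]
gripper_width: 0.35
shift cm [-0.02 -0.22  2.55] turn 0.04 yaw -60.7 pos [ 0.6754 -0.0111  0.0265] F [-0.2  0.1  0.2] w 0.35 t 25.8
```

View pics/w15.png

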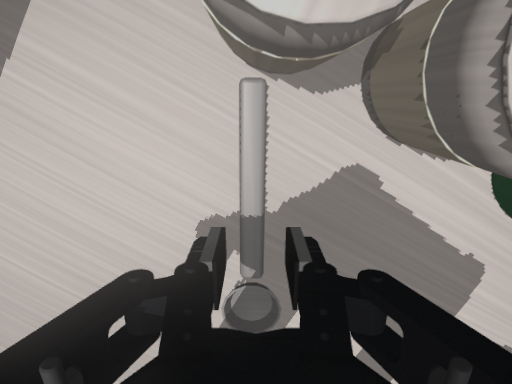

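```bash
python3 -m crank '[[0,-0.2,1,0],[0,0,0.9,0],[0,0,0.5,0],[0,0,0,0],[0,0,0,0]]'
python3 -c "
from h import *
go(.6772,-.0099,.0015,-60.9)"
```

```text
time: 26.23
tool_pos: [0.676, -0.0099, 0.0011]
tool_rot: [0.0, 0.863, -0.505, -0.001]
contact_force: [0.2, 0.8, -0.1]
gripper_width: 0.351
shift cm [ 0.06 -0.11 -0.04] turn 0.04 yaw -60.7 pos [ 0.676  -0.0099  0.0011] F [ 0.2  0.8 -0.1] w 0.351 t 26.2
```

```bash
python3 -m crank '[[0,0,-0.1,0],[0,0,0,0],[0,0,0,0],[0,0,0,0],[0,0,0,0],[0,0,0,0]]' 0
python3 -m crank '[[0,0,-1,0],[0,0,-2,0],[0,0,-4,0],[0,0,-4,0],[0,0,-4,0],[0,0,-4,0],[0,0,-1,0],[0,0,0,0]]'
python3 -m crank '[[0,0,0,-1],[0,0,0,-1],[0,0,0,-1],[0,0,0,-1],[0,0,0,-1],[0,0,0,-1],[0,0,0,-1],[0,0,0,-1],[0,0,0,-1],[0,0,0,-0.7]]'
python3 -c "
from h import *
f=grab('wrist','w16.png')
go(.547,.290,.08,-2.5)"
```

```text
time: 26.73
tool_pos: [0.6769, -0.01, 0.0033]
tool_rot: [-0.0, 0.863, -0.505, 0.0]
contact_force: [-0.5, -0.6, 2.6]
gripper_width: 0.135
time: 27.4
tool_pos: [0.6791, -0.0103, 0.2094]
tool_rot: [-0.002, 0.863, -0.505, 0.005]
contact_force: [0.6, -0.3, -0.6]
gripper_width: 0.134
time: 28.23
tool_pos: [0.6748, -0.0098, 0.199]
tool_rot: [-0.0, 1.0, -0.019, -0.003]
contact_force: [-0.6, 0.1, -0.8]
gripper_width: 0.135
shift cm [-13.82 -29.48  11.99] turn 0.06 yaw -2.1 pos [ 0.6748 -0.0098  0.1991] F [-0.2  0.3 -1.6] w 0.138 t 28.3
```

View pics/w16.png

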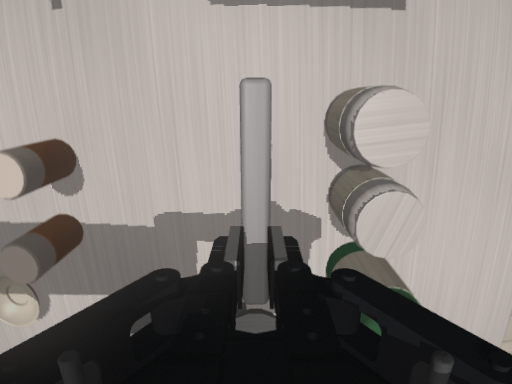

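```bash
python3 -m crank '[[-1,-2,0,0.1],[-1.5,-3.5,0,0],[-1.5,-3.5,0,0],[-1.5,-3.5,0,0],[-1.5,-3.5,0,0],[-1.5,-3.5,0,0],[-1.5,-3.5,0,0],[-1.5,-3.5,0,0],[-1.4,-2.2,0,0],[-0.6,-1,0,0]]'
python3 -m crank '[[0,0,2,0],[0,0,3,0],[0,0,4,0],[0,0,3,0],[0,0,0,0],[0,0,0,0]]'
python3 -c "
from h import *
f=grab('wrist','w17.png')
go(.551,.290,.0155,-2.5)"
```

```text
time: 29.12
tool_pos: [0.5543, 0.2963, 0.2]
tool_rot: [0.0, 1.0, -0.026, -0.002]
contact_force: [0.3, 0.5, -1.1]
gripper_width: 0.134
time: 29.62
tool_pos: [0.5551, 0.2922, 0.0793]
tool_rot: [0.001, 1.0, -0.027, -0.003]
contact_force: [0.9, -0.3, -0.2]
gripper_width: 0.133
shift cm [-0.6   0.34  6.7 ] turn -0.1 yaw -3.1 pos [0.5573 0.2931 0.0825] F [-0.5  0.5 -0.2] w 0.133 t 29.7
```

View pics/w17.png

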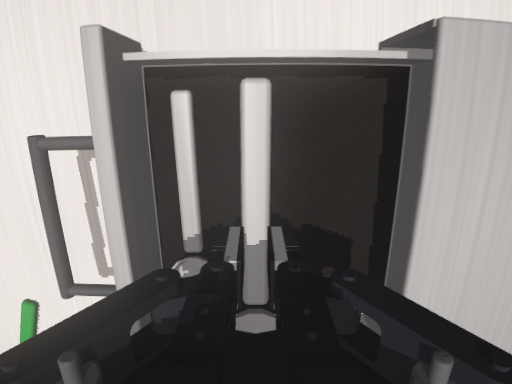

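```bash
python3 -m crank '[[-0.5,0.3,1.5,0],[0,0,1.5,0],[0,0,1.5,0],[0,0,1,0],[0,0,0.6,0],[0,0,0.4,0],[0,0,0,0],[0,0,0,0]]'
python3 -c "
from h import *
go(.551,.290,.0155,-2.5)"
```

```text
time: 30.33
tool_pos: [0.5529, 0.2912, 0.0187]
tool_rot: [-0.0, 1.0, -0.027, 0.001]
contact_force: [-0.1, 0.5, -1.3]
gripper_width: 0.137
shift cm [-0.18  0.13  0.32] turn -0.09 yaw -3.1 pos [0.5529 0.2912 0.0187] F [-0.1  0.5 -1.3] w 0.137 t 30.3
```

Grip was at z≈0.0033 with the table at 0, so 0.0155 is floor contact. Lower, release, rise.

```bash
python3 -m crank '[[0,0,0.3,0],[0,0,0,0],[0,0,0,0]]'
python3 -m crank '[[0,0,0,0],[0,0,0,0],[0,0,0,0],[0,0,-1,0],[0,0,-2,0],[0,0,-3,0],[0,0,-4,0],[0,0,-4,0],[0,0,-3,0],[0,0,0,0]]' 0.27
python3 - <<'E'
from h import *
f=grab('wrist','w18.png');np.save('w18.npy',f,allow_pickle=True)
go(.49,-.35,.25,3)
E
```

```text
time: 30.58
tool_pos: [0.5526, 0.2912, 0.0153]
tool_rot: [-0.0, 1.0, -0.027, 0.001]
contact_force: [1.0, -0.1, 0.2]
gripper_width: 0.131
time: 31.42
tool_pos: [0.5564, 0.2927, 0.1956]
tool_rot: [-0.003, 1.0, -0.027, 0.007]
contact_force: [1.1, 0.3, 1.7]
gripper_width: 0.272
shift cm [-3.01 64.44 -6.15] turn -1.01 yaw -3.1 pos [0.555  0.2921 0.1917] F [ 0.5 -0.   2. ] w 0.269 t 31.5
```

View pics/w18.png

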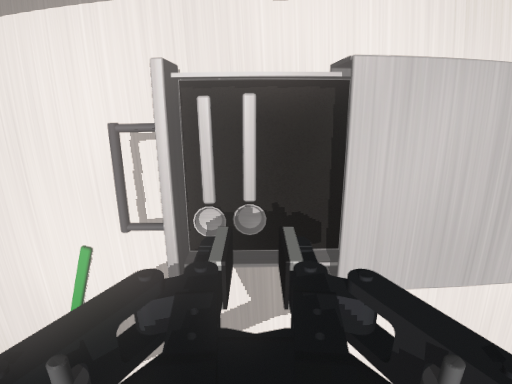

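```bash
python3 -c "
from h import *
go(.505,-.43,.25,4)"
python3 -m crank '[[0,2,-2,0],[-0.2,4,-2,0],[-0.2,4,-2,0],[-0.2,4,0,0],[-0.2,4,0,0],[-0.2,4,0,0],[-0.2,4,0,0],[-0.2,4,0,0],[-0.2,4,0,0],[-0.2,4,0,0]]' 0.4
python3 -m crank '[[0,4,0,0],[0,4,0,0],[0,4,0,0],[0,4,0,0],[0,4,0,0],[0,4,0,0],[0,4,0,0],[0,3.5,0,0],[0,2,0,-0.6],[0,0,0,-0.6]]'
python3 - <<'E'
from h import *
f=grab('side')
f=grab('wrist','w19.png');np.save('w19.npy',f,allow_pickle=True)
go(.505,-.43,.25,4)
E
```

```text
shift cm [-1.09 72.35 -6.16] turn -1.18 yaw -3.1 pos [0.555  0.2921 0.1917] F [ 0.5 -0.   2. ] w 0.269 t 31.5
time: 32.3
tool_pos: [0.5132, -0.0836, 0.241]
tool_rot: [-0.0, 1.0, -0.027, -0.001]
contact_force: [1.1, 1.0, 0.1]
gripper_width: 0.403
time: 33.13
tool_pos: [0.4949, -0.4202, 0.2401]
tool_rot: [-0.0, 0.999, 0.035, -0.001]
contact_force: [-0.1, 0.9, 1.1]
gripper_width: 0.402
shift cm [ 0.83  1.35 -0.97] turn 0.01 yaw 4.0 pos [ 0.4957 -0.4171  0.2403] F [ 0.7 -0.4 -0.5] w 0.401 t 33.2
```

View pics/w19.png

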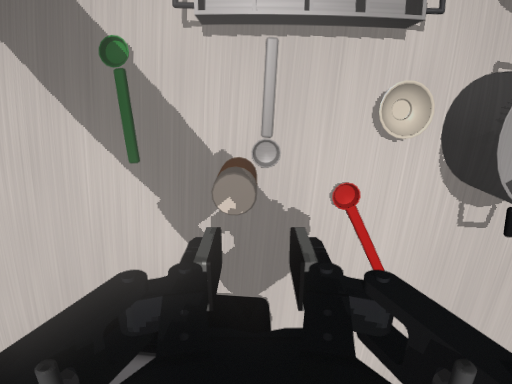

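Run:
```python
from h import *
W=np.load('w19.npy',allow_pickle=True).item()
b=onz(W,(266,152.5),.007);e=onz(W,(272,39),.008);d=(b-e)[:2];L=np.linalg.norm(d);u=d/L
print(b,e,L,np.degrees(np.arctan2(u[1],u[0])));o=b[:2]-.054*u;print('o',o)
print('jar',onz(W,(235,194),.088))
g=o-.01*u
go(g[0],g[1],.001,np.degrees(np.arctan2(u[1],u[0]))+90)
print('g',g)
print('dish',onz(W,(405,110),.02))
```

```text
[ 0.50820469 -0.41094267  0.007     ] [ 0.50431471 -0.28173408  0.008     ] 0.12926714162563882 -88.27555978259
o [ 0.50657969 -0.35696713]
jar [ 0.47727334 -0.4411309   0.088     ]
shift cm [ 1.59 -6.87 23.94] turn 0.39 yaw 4.0 pos [ 0.4957 -0.4171  0.2403] F [ 0.7 -0.4 -0.5] w 0.401 t 33.2
g [ 0.50627877 -0.34697166]
dish [ 0.66429665 -0.34634124  0.02      ]
```

```bash
python3 -m crank '[[0.8,-3.4,1,0.4],[0.3,-3.4,3,0],[0,0,4,0],[0,0,4,0],[0,0,4,0],[0,0,3.5,0],[0,0,2,0],[0,0,0,0],[0,0,0,0]]' 0.35
python3 -c "
from h import *
go(.5063,-.347,.001,1.7)
f=grab('wrist','w20.png')"
```

```text
time: 33.98
tool_pos: [0.503, -0.3492, 0.028]
tool_rot: [-0.001, 1.0, 0.015, -0.001]
contact_force: [0.5, -0.4, 0.3]
gripper_width: 0.35
shift cm [ 0.34 -0.2   2.7 ] turn 0.01 yaw 1.7 pos [ 0.503  -0.3492  0.028 ] F [ 0.5 -0.4  0.3] w 0.35 t 34.0
```

View pics/w20.png

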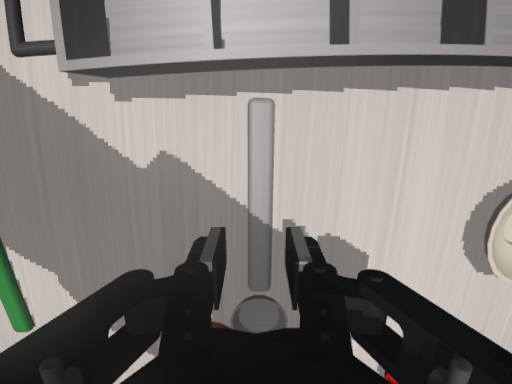

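```bash
python3 -m crank '[[0.25,-0.2,1,0],[0,0,1,0],[0,0,0.6,0],[0,0,0,0],[0,0,0,0]]'
python3 -c "
from h import *
go(.5063,-.347,.001,1.7)"
python3 -m crank '[[0,0,-0.1,0],[0,0,0,0],[0,0,0,0],[0,0,0,0],[0,0,0,0],[0,0,0,0]]' 0
python3 -m crank '[[0,0,-1,0],[0,0,-2,0],[0,0,-4,0],[0,0,-4,0],[0,0,-4,0],[0,0,-4,0],[0,0,-3,0],[0,0,0,0],[0,0,0,0.7]]'
python3 -c "
from h import *
f=grab('wrist','w21.png')
go(.592,.298,.2,-2.5)"
```

```text
time: 34.45
tool_pos: [0.5061, -0.3485, 0.003]
tool_rot: [-0.0, 1.0, 0.015, -0.0]
contact_force: [-0.3, 0.5, 0.2]
gripper_width: 0.351
shift cm [ 0.03 -0.15  0.2 ] turn 0.01 yaw 1.7 pos [ 0.5061 -0.3485  0.003 ] F [-0.3  0.5  0.2] w 0.351 t 34.5
time: 34.95
tool_pos: [0.5067, -0.3492, 0.0052]
tool_rot: [0.0, 1.0, 0.015, 0.0]
contact_force: [-1.1, -0.0, 3.9]
gripper_width: 0.127
time: 35.7
tool_pos: [0.5074, -0.3496, 0.2285]
tool_rot: [0.002, 1.0, -0.022, 0.002]
contact_force: [-0.0, 0.6, -1.7]
gripper_width: 0.128
shift cm [  5.4  -65.03   2.52] turn -0.04 yaw -2.8 pos [ 0.5066 -0.3489  0.2261] F [-0.5  0.9 -1.7] w 0.127 t 35.8
```

View pics/w21.png

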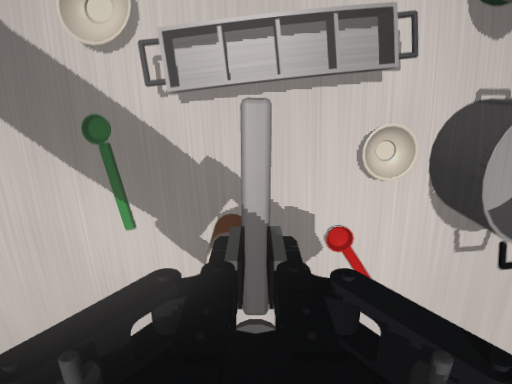

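```bash
python3 -m crank '[[0,-2,0,0],[0.3,-3.8,0,0],[0.3,-3.8,0,0],[0.3,-3.8,0,0],[0.3,-3.8,0,0],[0.3,-3.8,0,0],[0.3,-3.8,0,0],[0.3,-3.8,0,0],[0.3,-3.8,0,0],[0.3,-3.8,0,0]]'
python3 -m crank '[[0.4,-3.8,0,0],[0.4,-3.8,0,0],[0.4,-3.8,0,0],[0.4,-3.8,0,0],[0.4,-3.8,0,0],[0.4,-3.8,0,0],[0.3,-3.5,0,0],[0.2,-1.5,0,0],[0,0,0,0],[0,0,0,0]]'
python3 -c "
from h import *
go(.592,.296,.08,-2.5)"
```

```text
time: 36.58
tool_pos: [0.548, 0.0137, 0.2234]
tool_rot: [-0.0, 1.0, -0.021, -0.001]
contact_force: [0.7, -0.3, -2.0]
gripper_width: 0.126
time: 37.42
tool_pos: [0.5891, 0.2883, 0.2232]
tool_rot: [0.001, 1.0, -0.02, -0.001]
contact_force: [0.5, -0.4, -0.6]
gripper_width: 0.125
shift cm [ 0.28 -0.8  14.32] turn 0.03 yaw -2.3 pos [0.5891 0.2883 0.2232] F [ 0.5 -0.4 -0.6] w 0.125 t 37.4
```

```bash
python3 -m crank '[[0.2,-0.4,3,0],[0.1,-0.4,4,0],[0,0,4,0],[0,0,3.3,0],[0,0,0,0],[0,0,0,0]]'
python3 -c "
from h import *
f=grab('wrist','w22.png')
go(.592,.296,.017,-2.5)"
```

```text
time: 37.92
tool_pos: [0.5913, 0.2939, 0.0789]
tool_rot: [0.001, 1.0, -0.022, -0.003]
contact_force: [0.4, -0.6, -0.3]
gripper_width: 0.126
shift cm [-0.16 -0.1   6.53] turn -0.0 yaw -2.5 pos [0.5935 0.295  0.0823] F [0.1 0.3 0.2] w 0.126 t 38.0
```

View pics/w22.png

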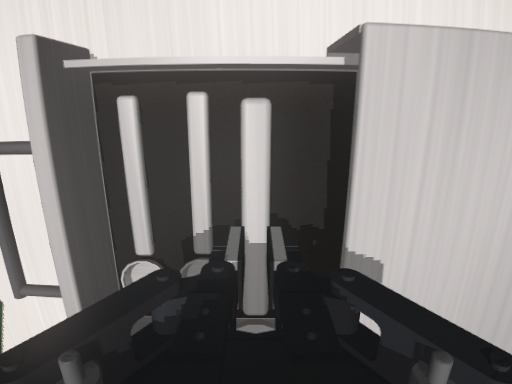

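```bash
python3 -m crank '[[-0.2,0,1.5,0],[0,0,1.5,0],[0,0,1,0],[0,0,0.7,0],[0,0,0,0],[0,0,0,0]]'
python3 -c "
from h import *
go(.592,.296,.017,-2.5)"
```

```text
time: 38.47
tool_pos: [0.5906, 0.2961, 0.0337]
tool_rot: [0.0, 1.0, -0.021, -0.001]
contact_force: [0.4, 0.1, -0.7]
gripper_width: 0.128
shift cm [0.14 0.01 1.67] turn 0.01 yaw -2.4 pos [0.5906 0.2961 0.0337] F [ 0.4  0.1 -0.7] w 0.128 t 38.5
```

```bash
python3 -m crank '[[0.1,0,0.5,0],[0,0,0.5,0],[0,0,0.4,0],[0,0,0.2,0],[0,0,0,0],[0,0,0,0]]'
python3 -c "
from h import *
go(.592,.296,.017,-2.5)"
```

```text
time: 38.97
tool_pos: [0.592, 0.2961, 0.0183]
tool_rot: [0.0, 1.0, -0.021, -0.0]
contact_force: [0.2, 0.5, -2.1]
gripper_width: 0.126
shift cm [0.   0.01 0.13] turn 0.01 yaw -2.5 pos [0.592  0.2961 0.0183] F [ 0.2  0.5 -2.1] w 0.126 t 39.0
```

```bash
python3 -m crank '[[0,0,0.1,0],[0,0,0,0],[0,0,0,0],[0,0,0,0],[0,0,0,0]]' 0.24
python3 -m crank '[[0,0,-1,0],[0,0,-2,0],[0,0,-4,0],[0,0,-4,0],[0,0,-4,0],[-1,0,-2,0],[-1,0,0,0],[0,0,0,0]]'
python3 - <<'E'
from h import *
f=grab('wrist','w23.png');np.save('w23.npy',f,allow_pickle=True)
go(.424,.295,.04,-2.5)
E
```

```text
time: 39.38
tool_pos: [0.5907, 0.2963, 0.0179]
tool_rot: [0.0, 1.0, -0.021, -0.002]
contact_force: [-7.4, -0.4, 3.5]
gripper_width: 0.236
time: 40.05
tool_pos: [0.5724, 0.2978, 0.1911]
tool_rot: [-0.001, 1.0, -0.021, 0.002]
contact_force: [0.2, 0.1, -0.2]
gripper_width: 0.243
shift cm [-14.78   0.86  14.81] turn 0.01 yaw -2.4 pos [0.5718 0.2972 0.1884] F [-0.6 -0.3  0.1] w 0.241 t 40.1
```

View pics/w23.png

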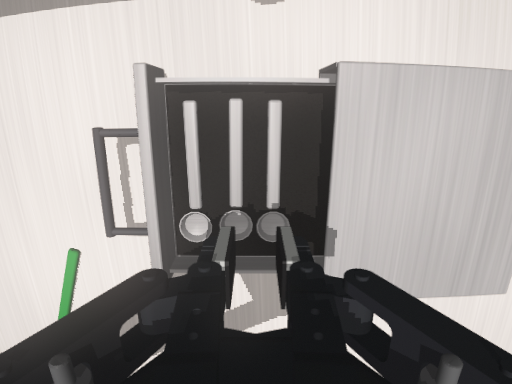

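```bash
python3 - <<'E'
from h import *
W=np.load('w23.npy',allow_pickle=True).item()
c=np.array([.569,.289]);ex=np.array([np.cos(-.044),np.sin(-.044)]);ey=np.array([-ex[1],ex[0]])
for b,e in(((195,227),(189,102)),((236,225),(236,100)),((273,226),(275,102))):
    b=onz(W,b,.019)[:2];e=onz(W,e,.02)[:2];o=b+(e-b)*54/132
    u=b-e
    print([ (float((p-c)@ex),float((p-c)@ey)) for p in(b,o)],np.degrees(np.arctan2(u@ey,u@ex)),np.linalg.norm(u))
print('bar',[onz(W,a,.045) for a in((100,130),(110,233))])
E
python3 -m crank '[[-2,0.1,0,0],[-4,0.1,0,0],[-4,0.1,0,0],[-4,0.1,0,0],[-0.7,0.2,3,0],[0,0,3,0],[0,0,0,0],[0,0,0,0]]' 0.5
python3 - <<'E'
from h import *
f=grab('wrist','w24.png')
go(.425,.295,.036,-2.5)
E
```

```text
[(-0.061198312884226794, -0.05632865901635865), (-0.06086012884916132, -0.00219194996304734)] -90.35791362660072 0.132336759709966
[(-0.01624422942498404, -0.05387462043861022), (-0.015440084847751558, -5.1613717099972876e-05)] -90.85596597896418 0.1315820331512569
[(0.02411600761497927, -0.055085385543000805), (0.023989223961569307, -0.0015194961654543895)] -89.86438842384094 0.13093920746557378
bar [array([0.43067678, 0.34713426, 0.045     ]), array([0.42245339, 0.24295034, 0.045     ])]
time: 40.77
tool_pos: [0.4229, 0.2962, 0.1242]
tool_rot: [0.002, 1.0, -0.021, -0.003]
contact_force: [-0.6, 0.3, 0.6]
gripper_width: 0.502
shift cm [0.06 0.18 9.05] turn 0.0 yaw -2.5 pos [0.4247 0.297  0.1265] F [0.3 0.6 1.2] w 0.499 t 40.8
```

View pics/w24.png

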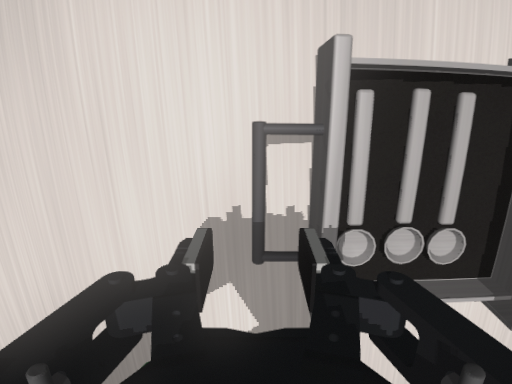

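```bash
python3 -m crank '[[0,0.2,2,0],[0,0,2.5,0],[0,0,2.5,0],[0,0,1.5,0],[0,0,0.5,0],[0,0,0,0],[0,0,0,0]]'
python3 -m crank '[[0,0,0,0],[0,0,0,0],[0,0,0,0],[0,0,0,0]]' 0.2
python3 -m crank '[[0.5,0,0,0],[0.6,0,0,0],[0.8,0,0,0],[0.8,0,0,0],[0.8,0,0,0],[0.8,0,0,0],[0.8,0,0,0],[0.8,0,0,0],[0.8,0,0,0],[0.8,0,0,0]]'
python3 -m crank '[[0.8,0,0,0],[0.8,0,0,0],[0.8,0,0,0],[0.8,0,0,0],[0.8,0,0,0],[0.8,0,0,0],[0.8,0,0,0],[0.6,0,0,0],[0.4,0,0,0]]'
python3 -c "
from h import *
go(.583,.288,.036,-2.5)"
```

```text
time: 41.4
tool_pos: [0.4265, 0.2959, 0.0391]
tool_rot: [-0.001, 1.0, -0.022, 0.001]
contact_force: [0.6, 0.2, 0.4]
gripper_width: 0.503
time: 41.73
tool_pos: [0.4254, 0.2956, 0.0384]
tool_rot: [-0.0, 1.0, -0.021, 0.001]
contact_force: [0.3, -0.0, 0.2]
gripper_width: 0.201
time: 42.57
tool_pos: [0.5006, 0.292, 0.0373]
tool_rot: [0.0, 1.0, -0.021, -0.0]
contact_force: [-1.8, -1.0, 0.7]
gripper_width: 0.2
time: 43.32
tool_pos: [0.5667, 0.2893, 0.0375]
tool_rot: [-0.0, 1.0, -0.022, 0.0]
contact_force: [-2.3, -1.7, 0.6]
gripper_width: 0.2
shift cm [1.63 0.06 0.15] turn 0.0 yaw -2.5 pos [0.5667 0.2893 0.0375] F [-2.3 -1.7  0.6] w 0.2 t 43.3
```

```bash
python3 -m crank '[[0.4,0,0,0],[0.4,0,0,0],[0.4,0,0,0],[0,0,0,0]]'
python3 -m crank '[[0.3,0,0,0],[0.3,0,0,0],[0,0,0,0]]'
python3 -m crank '[[0.2,0,0,0],[0.2,0,0,0],[0,0,0,0]]'
```

```text
time: 43.65
tool_pos: [0.5789, 0.289, 0.0378]
tool_rot: [-0.0, 1.0, -0.022, 0.001]
contact_force: [-0.4, -0.4, -0.0]
gripper_width: 0.201
time: 43.9
tool_pos: [0.5841, 0.2888, 0.0376]
tool_rot: [-0.0, 1.0, -0.021, 0.0]
contact_force: [-0.7, 0.2, 0.1]
gripper_width: 0.196
time: 44.15
tool_pos: [0.5843, 0.2887, 0.0374]
tool_rot: [0.0, 1.0, -0.021, -0.005]
contact_force: [-12.3, -0.9, 9.6]
gripper_width: 0.201
```

```bash
python3 -m crank '[[-0.5,0,0,0],[0,0,0,0],[0,0,-1,0],[0,0,-3,0],[0,0,-4,0],[0,0,-4,0],[0,0,-4,0],[-2,0,-4,0],[-3,0,-1,0],[0,0,0,0]]'
python3 - <<'E'
from h import *
f=grab('wrist','w25.png');np.save('w25.npy',f,allow_pickle=True)
go(.583,.288,.036,-2.5)
E
```

```text
time: 44.98
tool_pos: [0.534, 0.292, 0.2521]
tool_rot: [-0.002, 1.0, -0.021, 0.005]
contact_force: [0.8, 0.3, 1.0]
gripper_width: 0.202
shift cm [ 4.71  0.19 21.34] turn 0.02 yaw -2.4 pos [0.5345 0.2914 0.2491] F [ 0.6 -0.1  0.3] w 0.2 t 45.0
```

View pics/w25.png

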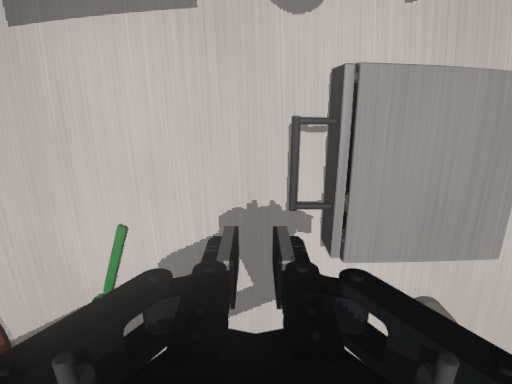

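Run:
```python
from h import *
import cv2
W=np.load('w25.npy',allow_pickle=True).item()
im=cv2.cvtColor(W['img'],cv2.COLOR_RGB2BGR)
cv2.imwrite('pics/w25z.png',cv2.resize(im[50:280,280:400],None,fx=2.6,fy=2.6,interpolation=cv2.INTER_NEAREST))
print('bar',[onz(W,a,.045).round(4) for a in((297,120),(294,207))])
for r in (100,150,200): print(r,im[r,325:370].mean(1).astype(int))
```

```text
bar [array([0.5849, 0.3377, 0.045 ]), array([0.5806, 0.2359, 0.045 ])]
100 [188 182 184 176 113  76  65  66  66  65  66  67  66  66  65  64  69 102
 141 154 152 150 148 146 144 140 139 121  59  34  33  58 104 128 146 140
 139 141 142 141 139 140 140 142 142]
150 [143 105  76  61  61  61  61  62  62  59  58  57  59  69 123 146 148 147
 143 140 138 138 136 121  42  27  30  58 102 131 142 139 138 140 142 142
 140 139 141 142 142 142 142 142 143]
200 [ 55  57  58  58  57  58  57  57  58  64 114 135 138 136 135 135 133 136
 139 138  83  85  75  66 120 137 138 138 138 138 139 139 139 142 142 143
 143 139 140 141 141 138 139 139 139]
```

View pics/w25z.png

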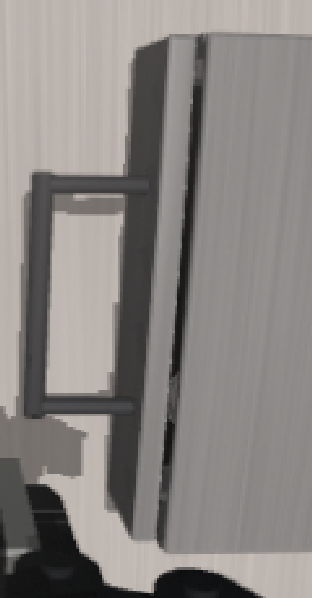

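Run:
```python
from h import *
W=np.load('w25.npy',allow_pickle=True).item()
for r,a,b in((100,352.3,356.8),(150,348.2,352.8),(200,345,348.7)):
    print(onz(W,(a,r),.064).round(4),onz(W,(b,r),.076).round(4))
```

```text
[0.6403 0.3576 0.064 ] [0.6411 0.3576 0.076 ]
[0.6376 0.3051 0.064 ] [0.6388 0.307  0.076 ]
[0.6361 0.2483 0.064 ] [0.6366 0.2522 0.076 ]
```

```bash
python3 -m crank '[[-0.4,3,-0.2,1],[-0.6,4,-0.2,0],[-0.6,4,-0.2,0],[-0.6,4,0,0],[-0.6,4,0,0],[-0.6,4,0,0],[-0.6,4,0,0],[-0.6,4,0,0],[-0.6,4,0,0],[-0.6,4,0,0]]' 0.8
python3 -m crank '[[-0.6,4,0,0],[-0.6,4,0,0],[-0.6,4,0,0],[-0.4,2.5,0,0],[0,0,0,1.1],[0,0,0,1.1],[0,0,0,1.1],[0,0,0,1.1],[0,0,0,1.1],[0,0,0,1.1]]'
python3 -m crank '[[0,0,0,1.1],[0,0,0,1.1],[0,0,0,1.1],[0,0,0,1.1],[0,0,0,1.1],[0,0,0,0.3],[0,0,0,0],[0,0,0,0]]'
python3 - <<'E'
from h import *
f=grab('wrist','w26.png');np.save('w26.npy',f,allow_pickle=True)
f=grab('scene','c26.png');np.save('c26.npy',f,allow_pickle=True)
go(.46,-.245,.26,-83)
E
```

```text
time: 45.87
tool_pos: [0.4217, -0.0894, 0.2499]
tool_rot: [0.0, 0.997, -0.074, -0.0]
contact_force: [-0.2, -0.3, -0.0]
gripper_width: 0.802
time: 46.7
tool_pos: [0.3793, -0.2281, 0.2497]
tool_rot: [0.0, 0.912, -0.41, -0.001]
contact_force: [0.0, 0.7, -0.2]
gripper_width: 0.799
time: 47.37
tool_pos: [0.3793, -0.2278, 0.2499]
tool_rot: [0.0, 0.75, -0.661, -0.001]
contact_force: [-0.4, 0.1, 0.6]
gripper_width: 0.8
shift cm [ 2.72 -7.79 -0.98] turn 0.03 yaw -82.8 pos [ 0.3793 -0.2277  0.2502] F [-0.4 -0.2 -0.5] w 0.801 t 47.5
```

View pics/w26.png

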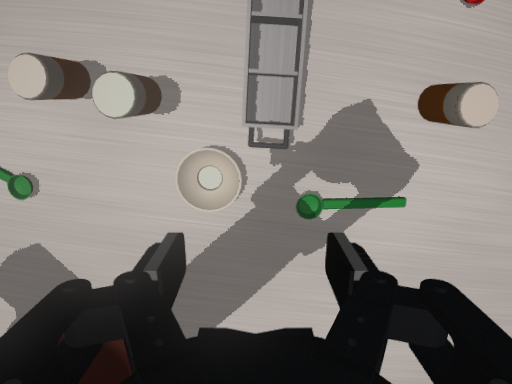

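View pics/c26.png

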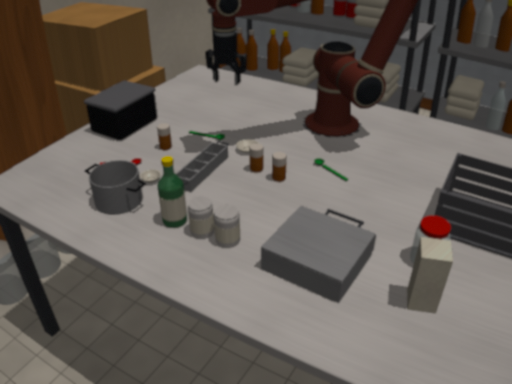

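```bash
python3 -m crank '[[0.7,-2,-1,0],[1,-3,-2,0],[1,-2.8,-1,0],[0,0,0,0],[0,0,0,0],[0,0,0,0]]'
python3 - <<'E'
from h import *
f=grab('wrist','w27.png');np.save('w27.npy',f,allow_pickle=True)
go(.46,-.245,.26,-83)
im=cv2.cvtColor(f['img'],cv2.COLOR_RGB2BGR)
cv2.imwrite('pics/w27z.png',cv2.resize(im[20:240,190:370],None,fx=2.7,fy=2.7,interpolation=cv2.INTER_CUBIC))
E
```

```text
time: 47.97
tool_pos: [0.4597, -0.2444, 0.2899]
tool_rot: [0.0, 0.75, -0.662, -0.001]
contact_force: [-0.5, -0.7, 0.0]
gripper_width: 0.8
shift cm [ 0.08 -0.06  2.98] turn 0.02 yaw -82.9 pos [ 0.4594 -0.2443  0.2898] F [ 0.2  0.1 -0.1] w 0.8 t 48.0
```

View pics/w27.png

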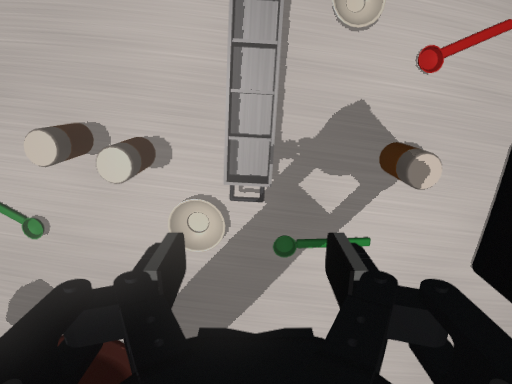

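View pics/w27z.png

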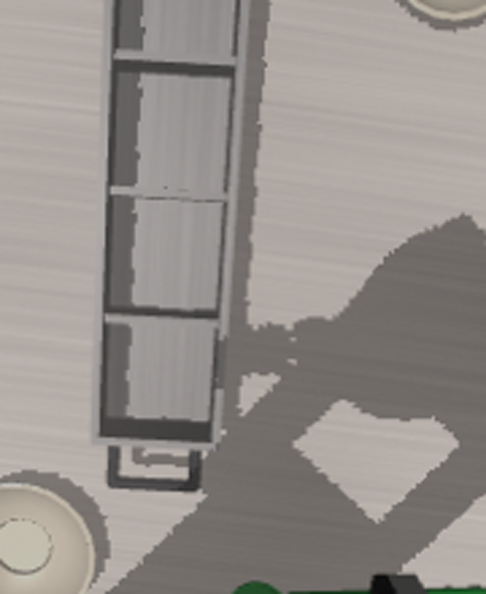

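Run:
```python
from h import *
W=np.load('w27.npy',allow_pickle=True).item()
z=lambda u,v:(u/2.7+190-.3,v/2.7+20-.3)
for n,a in(('end',(155,438)),('d1',(163,317.5)),('d2',(168.5,193)),('d3',(176,60)),('nl',(95,442)),('nr',(216,443)),('l',(106,190)),('r',(233,195))):
    print(n,onz(W,z(*a),.045).round(4))
for n,a in(('j1',(44,147)),('j2',(119,162)),('j3',(425,171))): print(n,onz(W,a,.088).round(4))
```

```text
end [ 0.4256 -0.2388  0.045 ]
d1 [ 0.483  -0.2357  0.045 ]
d2 [ 0.5381 -0.2315  0.045 ]
d3 [ 0.5938 -0.2278  0.045 ]
nl [ 0.4201 -0.2106  0.045 ]
nr [ 0.4268 -0.268   0.045 ]
l [ 0.536  -0.2038  0.045 ]
r [ 0.5409 -0.26    0.045 ]
j1 [4.498e-01 1.000e-04 8.800e-02]
j2 [ 0.4425 -0.0903  0.088 ]
j3 [ 0.4763 -0.4422  0.088 ]
```

Run:
```python
from h import *
W=np.load('w5.npy',allow_pickle=True).item()
z=lambda u,v:(u/2.1+330-.3,v/2.1-.3)
P=[onz(W,z(*a),.045) for a in((192,122),(290,152),(147,530),(58,508))]
print(np.round(P,4),np.mean(P,0), 'w',np.linalg.norm(P[0]-P[1]),np.linalg.norm(P[2]-P[3]),'l',np.linalg.norm(P[0]-P[3]),np.linalg.norm(P[1]-P[2]))
print('divs',[onz(W,z(*a),.045).round(4) for a in((201,247),(167,338),(134,426))])
print(W['position'], np.load('w27.npy',allow_pickle=True).item()['position'],proj(np.load('w27.npy',allow_pickle=True).item(),(.4594,-.2443,.2898)))
S=np.load('side1.npy',allow_pickle=True).item()
im=cv2.cvtColor(S['img'],cv2.COLOR_RGB2BGR)
cv2.imwrite('pics/s1z.png',cv2.resize(im[220:275,210:310],None,fx=7,fy=7,interpolation=cv2.INTER_CUBIC))
```

```text
[[ 0.6522 -0.1929  0.045 ]
 [ 0.6574 -0.2524  0.045 ]
 [ 0.4262 -0.2689  0.045 ]
 [ 0.4238 -0.2083  0.045 ]] [ 0.53986795 -0.23063825  0.045     ] w 0.0597782226627464 0.060597409785076224 l 0.2289146176198844 0.2318106329417984
divs [array([ 0.5937, -0.2249,  0.045 ]), array([ 0.5407, -0.2278,  0.045 ]), array([ 0.4863, -0.2313,  0.045 ])]
[ 0.55264723 -0.03082665  0.40351144] [ 0.52994868 -0.23606793  0.4315638 ] [253.83543433 245.19262235]
```

View pics/s1z.png

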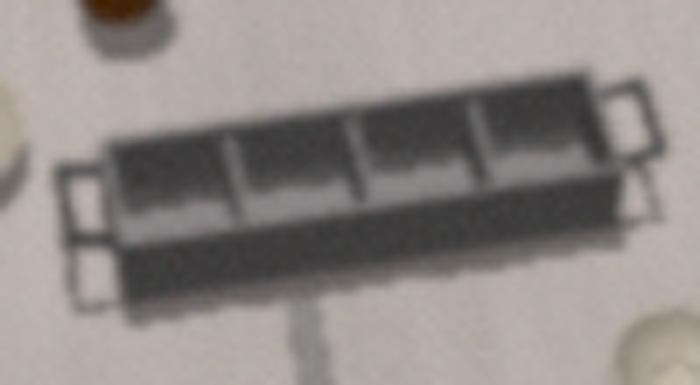

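Run:
```python
from h import *
S=np.load('side1.npy',allow_pickle=True).item()
z=lambda u,v:(u/7+210-.4,v/7+220-.4)
P=[onz(S,z(*a),.045) for a in((105,141),(592,70),(622,171),(121,246))]
print(np.round(P,4),np.mean(P,0))
d=P[1]-P[0]+P[2]-P[3];print(np.degrees(np.arctan2(d[1],d[0])),np.linalg.norm(d)/2)
```

```text
[[ 0.4207 -0.212   0.045 ]
 [ 0.6521 -0.196   0.045 ]
 [ 0.654  -0.2559  0.045 ]
 [ 0.4229 -0.2714  0.045 ]] [ 0.53743661 -0.23379128  0.045     ]
3.898336367495016 0.23175380138566296
```

```bash
python3 -c "
from h import *
go(.477,-.4405,.13,-86)"
```

```text
shift cm [19.7   0.67 15.96] turn 0.52 yaw -82.9 pos [ 0.4594 -0.2443  0.2898] F [ 0.2  0.1 -0.1] w 0.8 t 48.0
```

```bash
python3 -m crank '[[2,0.1,1,0],[4,0.1,2,0],[4,0.1,2,0],[4,0.1,2,0],[4,0.1,2,0],[1.5,0.1,2,0],[0,0,2,0],[0,0,2,0],[0,0,0,0.5],[0,0,0,0]]' 0.85
python3 -c "
from h import *
f=grab('wrist','w28.png')
go(.477,-.4405,.042,-86)"
```

```text
time: 48.85
tool_pos: [0.4753, -0.4267, 0.1435]
tool_rot: [-0.0, 0.732, -0.682, -0.002]
contact_force: [0.0, 0.5, 0.6]
gripper_width: 0.848
shift cm [ 1.34 -0.   10.33] turn 0.03 yaw -85.8 pos [ 0.4761 -0.4273  0.1453] F [-0.6  0.4  0.4] w 0.852 t 48.9
```

View pics/w28.png

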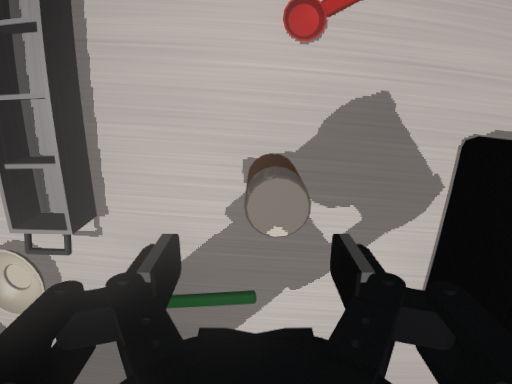

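```bash
python3 -c "
from h import *
f=grab('wrist')
p=onz(f,(277,202),.088);print(p)
go(p[0],p[1],.042,-86)"
```

```text
[ 0.48052246 -0.44228982  0.088     ]
shift cm [ 1.47 -0.27 10.45] turn 0.03 yaw -85.8 pos [ 0.4768 -0.4278  0.1465] F [-0.2  0.   0.7] w 0.855 t 49.0
```

```bash
python3 -m crank '[[1.45,-0.2,1,0],[0,0,2.5,0],[0,0,2.5,0],[0,0,2,0],[0,0,1.4,0],[0,0,0.8,0],[0,0,0,0],[0,0,0,0]]'
python3 -c "
from h import *
go(.479,-.4415,.042,-86)"
python3 -m crank '[[0,0,0,0],[0,0,0,0],[0,0,0,0],[0,0,0,0],[0,0,0,0],[0,0,0,0],[0,0,0,0]]' 0.2
python3 -m crank '[[0,0,-1,0],[0,0,-3,0],[0,0,-4,0],[0,0,-4,0],[0,0,0,0],[0,0,0,0]]'
python3 -c "
from h import *
f=grab('wrist','w29.png')
go(.6253,-.2259,.11,-86)"
```

```text
time: 49.62
tool_pos: [0.4808, -0.4426, 0.0452]
tool_rot: [0.0, 0.732, -0.681, 0.001]
contact_force: [0.1, -0.8, 1.1]
gripper_width: 0.854
shift cm [-0.12  0.17  0.32] turn 0.03 yaw -85.8 pos [ 0.4808 -0.4426  0.0452] F [ 0.1 -0.8  1.1] w 0.854 t 49.6
time: 50.2
tool_pos: [0.4814, -0.443, 0.0462]
tool_rot: [0.0, 0.732, -0.681, 0.001]
contact_force: [-0.1, 2.2, 6.5]
gripper_width: 0.532
time: 50.7
tool_pos: [0.4818, -0.4439, 0.1688]
tool_rot: [0.0, 0.732, -0.681, 0.004]
contact_force: [-1.4, -1.1, -2.8]
gripper_width: 0.53
shift cm [-20.56 -15.99   5.52] turn 0.02 yaw -85.9 pos [ 0.4806 -0.4425  0.1654] F [ 0.1  0.6 -4. ] w 0.523 t 50.8
```

View pics/w29.png

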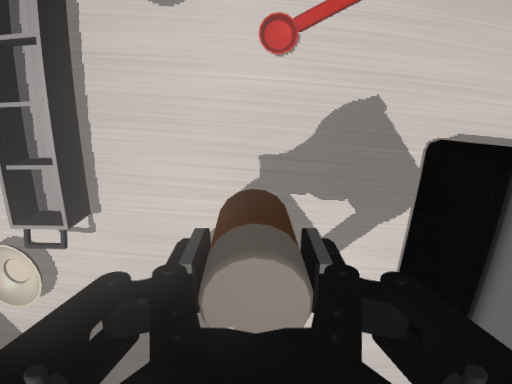

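Run:
```python
from h import *
f=grab('wrist');s=manip.state();print(onz(f,(256,276),s['tool_pos'][2]+.042)-s['tool_pos'],s['tool_pos'])
go(.6253,-.2259,.12,-86)
```

```text
[ 0.00761347 -0.00113582  0.042     ] [ 0.47977389 -0.44157508  0.16304869]
shift cm [-20.45 -16.08   4.32] turn 0.02 yaw -85.9 pos [ 0.4798 -0.4416  0.163 ] F [ 0.7  0.1 -3.1] w 0.527 t 50.8
```

Run:
```python
from h import *
im=cv2.imread('pics/w29.png')
cv2.imwrite('pics/w29z.png',cv2.resize(im[180:350,150:360],None,fx=3.5,fy=3.5,interpolation=cv2.INTER_CUBIC))
```

```text
(no output)
```

View pics/w29z.png

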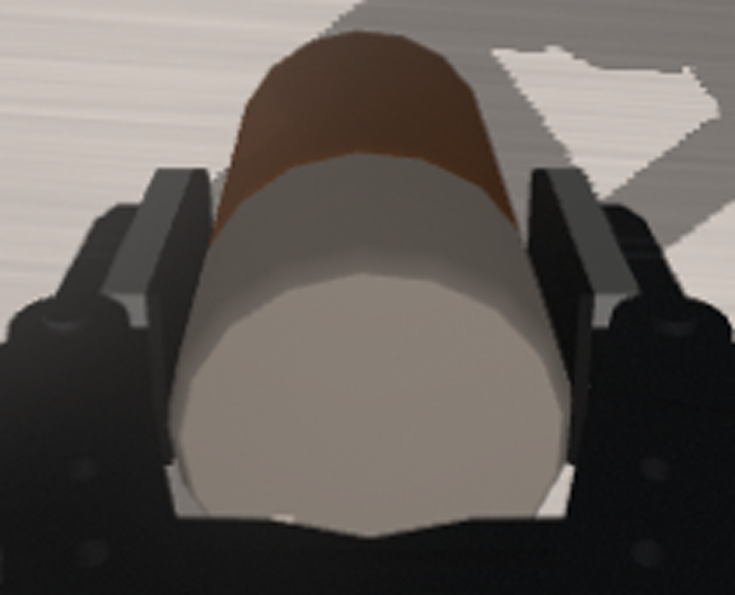

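```bash
python3 -m crank '[[-1.5,-1,0,0],[-3,-2.4,0,0],[-3,-2.4,0,0],[-3,-2.4,0,0],[-3,-2.4,0,0],[-3,-2.4,0,0],[-3,-2.4,0,0],[-1,-1.2,0,0],[0,0,0,0],[0,0,0,0]]'
python3 - <<'E'
from h import *
f=grab('wrist','w30.png');np.save('w30.npy',f,allow_pickle=True)
go(.6268,-.2259,.12,-86)
E
```

```text
time: 51.63
tool_pos: [0.6302, -0.2248, 0.1614]
tool_rot: [0.001, 0.733, -0.68, -0.002]
contact_force: [-0.7, -0.0, -2.2]
gripper_width: 0.525
shift cm [-0.    0.29  4.19] turn 0.03 yaw -85.8 pos [ 0.6299 -0.2258  0.1618] F [ 0.6  0.2 -1.7] w 0.526 t 51.7
```

View pics/w30.png

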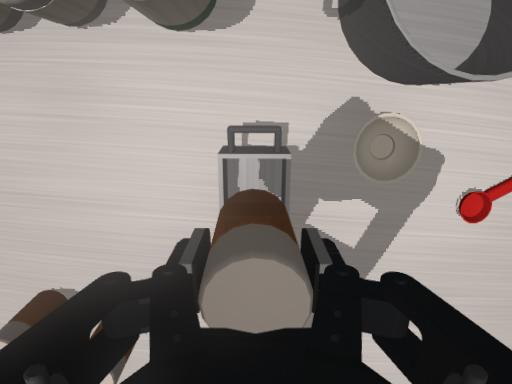

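Run:
```python
from h import *
W=np.load('w30.npy',allow_pickle=True).item()
a,b=onz(W,(219,149.5),.045),onz(W,(291.5,149),.045);print(a,b,(a+b)/2,np.linalg.norm(a-b))
im=cv2.cvtColor(W['img'],cv2.COLOR_RGB2BGR)
cv2.imwrite('pics/w30z.png',cv2.resize(im[115:215,200:310],None,fx=6,fy=6,interpolation=cv2.INTER_CUBIC))
```

```text
[ 0.65713456 -0.19291489  0.045     ] [ 0.66203748 -0.25333864  0.045     ] [ 0.65958602 -0.22312677  0.045     ] 0.06062234340406822
```

View pics/w30z.png

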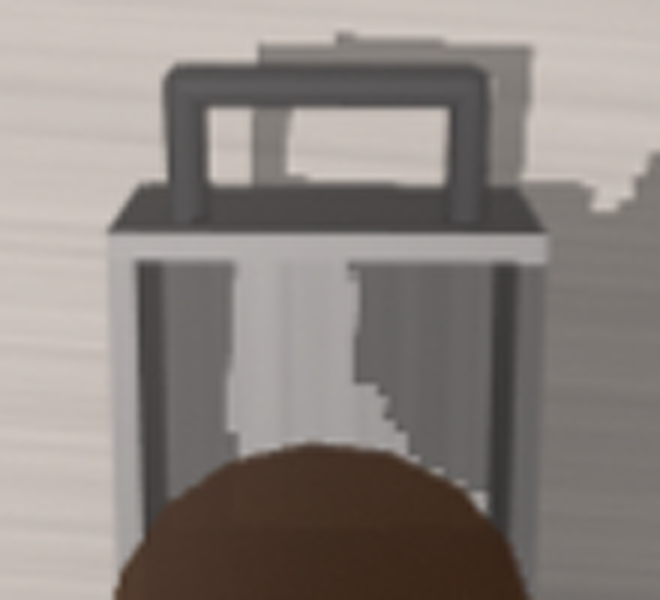

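```bash
python3 -m crank '[[0,0.3,1,0],[0,0,2,0],[0,0,2,0],[0,0,1,0],[0,0,0,0],[0,0,0,0]]'
python3 - <<'E'
from h import *
f=grab('wrist','w31.png');np.save('w31.npy',f,allow_pickle=True)
go(.6268,-.2259,.051,-86)
im=cv2.cvtColor(f['img'],cv2.COLOR_RGB2BGR)
cv2.imwrite('pics/w31z.png',cv2.resize(im[100:330,150:360],None,fx=2.6,fy=2.6,interpolation=cv2.INTER_CUBIC))
E
```

```text
time: 52.18
tool_pos: [0.627, -0.2265, 0.1031]
tool_rot: [0.0, 0.732, -0.682, -0.001]
contact_force: [1.2, -0.1, -1.7]
gripper_width: 0.522
shift cm [-0.1   0.12  5.36] turn 0.01 yaw -85.9 pos [ 0.6281 -0.2268  0.1046] F [ 0.3  0.3 -2.1] w 0.525 t 52.2
```

View pics/w31z.png

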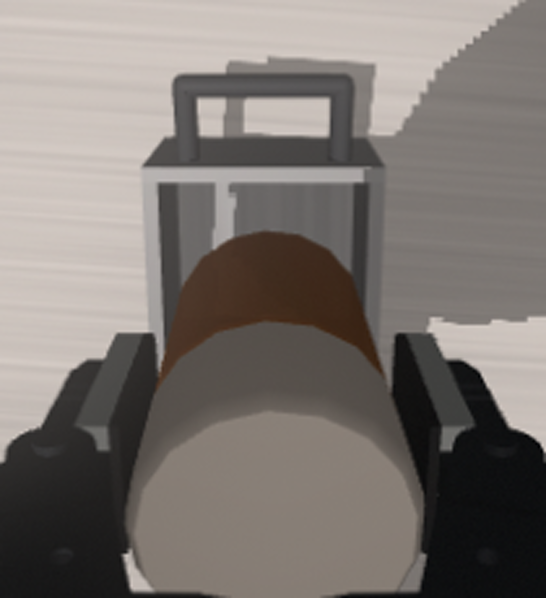

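```bash
python3 -m crank '[[-0.1,0.1,1,0],[0,0,1,0],[0,0,1,0],[0,0,0,0]]'
python3 -m crank '[[0,0,1,0],[0,0,0.8,0],[0,0,0.3,0],[0,0,0,0],[0,0,0,0]]'
python3 -c "
from h import *
go(.6268,-.2259,.051,-86)"
```

```text
time: 52.57
tool_pos: [0.6263, -0.2244, 0.0713]
tool_rot: [0.0, 0.732, -0.681, -0.001]
contact_force: [1.5, 1.4, -3.6]
gripper_width: 0.527
time: 52.98
tool_pos: [0.6268, -0.2249, 0.0528]
tool_rot: [0.0, 0.732, -0.681, -0.001]
contact_force: [-0.1, 0.7, -1.4]
gripper_width: 0.522
shift cm [0.1  0.01 0.18] turn 0.03 yaw -85.8 pos [ 0.6268 -0.2249  0.0528] F [-0.1  0.7 -1.4] w 0.522 t 53.0
```

```bash
python3 -m crank '[[0,0,0.15,0],[0,0,0,0],[0,0,0,0]]'
python3 -m crank '[[0,0,0,0],[0,0,0,0],[0,0,0,0],[0,0,-1,0],[0,0,-3,0],[0,0,-4,0],[0,0,-4,0],[0,0,-2,0],[0,0,0,0],[0,0,0,0]]' 0.75
python3 - <<'E'
from h import *
f=grab('wrist','w32.png');np.save('w32.npy',f,allow_pickle=True)
go(.44,-.085,.20,-86)
E
```

```text
time: 53.23
tool_pos: [0.6271, -0.2251, 0.0519]
tool_rot: [0.0, 0.732, -0.681, 0.0]
contact_force: [0.9, 0.1, -2.1]
gripper_width: 0.527
time: 54.07
tool_pos: [0.6284, -0.2256, 0.1952]
tool_rot: [-0.001, 0.732, -0.681, 0.003]
contact_force: [-0.0, 0.5, -0.5]
gripper_width: 0.751
shift cm [-15.32  17.65  -0.78] turn 0.02 yaw -85.9 pos [ 0.6272 -0.2251  0.1925] F [-0.1  0.5 -0.2] w 0.749 t 54.1
```

View pics/w32.png

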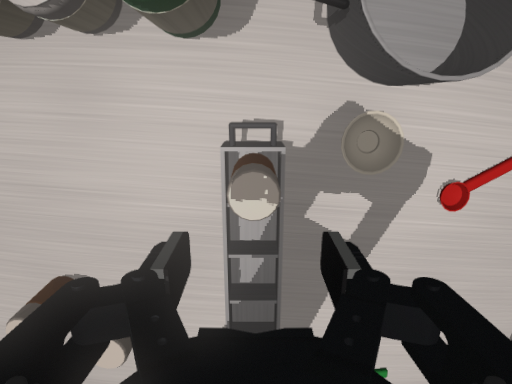

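```bash
python3 -m crank '[[-1,1.2,0,0],[-2.4,2.8,0,0],[-2.4,2.8,0,0],[-2.4,2.8,0,0],[-2.4,2.8,0,0],[-2.4,2.8,0.5,0],[-2.3,2.4,2,0],[0,0,2,0],[0,0,0,0],[0,0,0,0]]' 0.85
python3 - <<'E'
from h import *
f=grab('wrist','w33.png');np.save('w33.npy',f,allow_pickle=True)
go(.44,-.085,.15,-86)
E
```

```text
time: 54.95
tool_pos: [0.4388, -0.0845, 0.1443]
tool_rot: [0.001, 0.732, -0.681, -0.002]
contact_force: [0.1, -0.6, 1.0]
gripper_width: 0.852
shift cm [-0.02  0.03 -0.39] turn 0.02 yaw -85.9 pos [ 0.4403 -0.0852  0.1461] F [-0.3  0.3  0.6] w 0.855 t 55.0
```

View pics/w33.png

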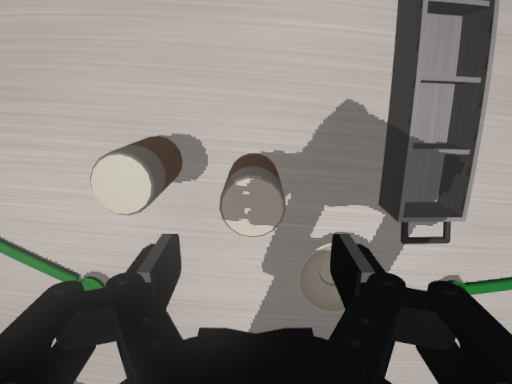

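Run:
```python
from h import *
W=np.load('w33.npy',allow_pickle=True).item()
p=onz(W,(253,203),.088);print(p,onz(W,(125,182),.088))
go(p[0],p[1],.043,-86)
```

```text
[ 0.44149136 -0.08332431  0.088     ] [0.44993142 0.00324435 0.088     ]
shift cm [-0.17 -0.15 10.31] turn 0.02 yaw -85.9 pos [ 0.4403 -0.0852  0.1461] F [-0.3  0.3  0.6] w 0.855 t 55.0
```

```bash
python3 -m crank '[[-0.15,-0.05,1,0],[0,0,2,0],[0,0,2.5,0],[0,0,2.2,0],[0,0,1.5,0],[0,0,0.9,0],[0,0,0,0],[0,0,0,0]]' 0.7
python3 -c "
from h import *
go(.4405,-.0835,.043,-86)"
python3 -m crank '[[0,0,0,0],[0,0,0,0],[0,0,0,0],[0,0,0,0],[0,0,0,0],[0,0,0,0]]' 0.2
python3 -m crank '[[0,0,-1,0],[0,0,-3,0],[0,0,-4,0],[0,0,-4,0],[0,0,0,0],[0,0,0,0]]'
python3 -c "
from h import *
f=grab('wrist','w34.png')
im=cv2.imread('pics/w34.png')
cv2.imwrite('pics/w34z.png',cv2.resize(im[100:350,150:360],None,fx=2.4,fy=2.4))
go(.5674,-.230,.13,-86)"
```

```text
time: 55.67
tool_pos: [0.4416, -0.084, 0.046]
tool_rot: [0.0, 0.732, -0.681, 0.0]
contact_force: [0.9, -0.3, 1.0]
gripper_width: 0.703
shift cm [-0.06  0.1   0.3 ] turn 0.02 yaw -85.9 pos [ 0.4416 -0.084   0.046 ] F [ 0.9 -0.3  1. ] w 0.703 t 55.7
time: 56.17
tool_pos: [0.4423, -0.084, 0.0474]
tool_rot: [-0.001, 0.732, -0.681, 0.001]
contact_force: [-0.5, 0.6, 6.3]
gripper_width: 0.527
time: 56.67
tool_pos: [0.4424, -0.0842, 0.169]
tool_rot: [-0.001, 0.732, -0.681, 0.003]
contact_force: [-0.6, 0.5, -2.2]
gripper_width: 0.527
shift cm [ 15.51 -11.56   3.65] turn 0.02 yaw -85.9 pos [ 0.4409 -0.0837  0.1663] F [ 0.6 -0.4 -3. ] w 0.527 t 56.7
```

View pics/w34z.png

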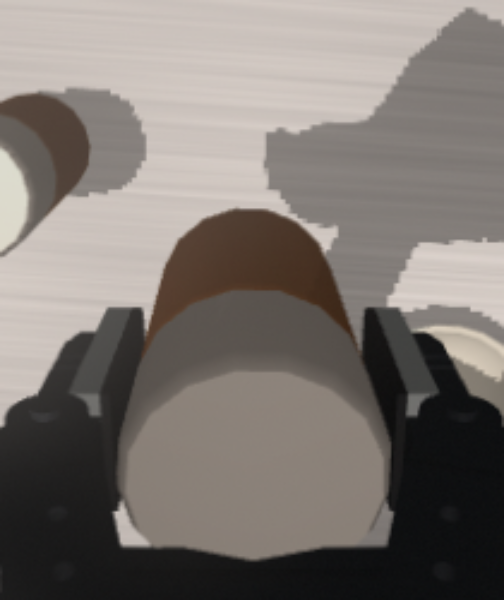

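```bash
python3 -m crank '[[1.5,-1.1,0,0],[3,-2.2,0,0],[3,-2.2,0,0],[3,-2.2,0,0],[3,-2.2,0,0],[2,-1.5,0,0],[0,0,2,0],[0,0,2,0],[0,0,0,0],[0,0,0,0]]'
python3 - <<'E'
from h import *
f=grab('wrist','w35.png');np.save('w35.npy',f,allow_pickle=True)
go(.5675,-.230,.052,-86)
im=cv2.cvtColor(f['img'],cv2.COLOR_RGB2BGR)
cv2.imwrite('pics/w35z.png',cv2.resize(im[100:330,150:360],None,fx=2.6,fy=2.6,interpolation=cv2.INTER_CUBIC))
E
```

```text
time: 57.55
tool_pos: [0.5631, -0.2286, 0.1214]
tool_rot: [0.001, 0.732, -0.681, -0.004]
contact_force: [0.5, -0.1, -2.7]
gripper_width: 0.527
shift cm [ 0.12 -0.32  7.17] turn 0.02 yaw -85.9 pos [ 0.5645 -0.2292  0.1237] F [ 0.   0.2 -0.8] w 0.529 t 57.6
```

View pics/w35z.png

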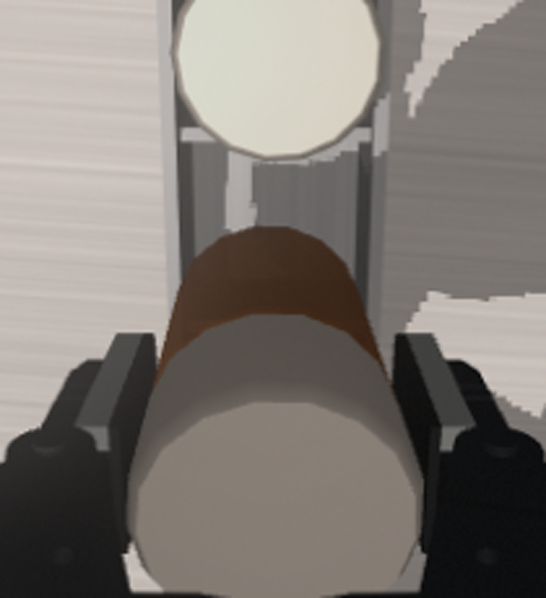

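```bash
python3 -m crank '[[0.1,-0.3,1,0],[0,0,1,0],[0,0,1,0],[0,0,0,0],[0,0,0,0]]'
python3 -c "
from h import *
go(.5675,-.230,.052,-86)"
python3 -m crank '[[0,0,1,0],[0,0,0.8,0],[0,0,0.8,0],[0,0,0.6,0],[0,0,0,0]]'
python3 -c "
from h import *
go(.5675,-.230,.052,-86)"
```

```text
time: 58.02
tool_pos: [0.5681, -0.2302, 0.0944]
tool_rot: [0.0, 0.732, -0.681, -0.001]
contact_force: [-0.0, -0.1, -0.9]
gripper_width: 0.528
shift cm [-0.02  0.05  4.24] turn 0.02 yaw -85.9 pos [ 0.5681 -0.2302  0.0944] F [-0.  -0.1 -0.9] w 0.528 t 58.0
time: 58.43
tool_pos: [0.5678, -0.2301, 0.0614]
tool_rot: [0.0, 0.732, -0.681, -0.002]
contact_force: [0.8, 0.3, -2.4]
gripper_width: 0.524
shift cm [-0.01  0.02  0.94] turn 0.02 yaw -85.9 pos [ 0.5678 -0.2301  0.0614] F [ 0.8  0.3 -2.4] w 0.524 t 58.4
```

```bash
python3 -m crank '[[0,0,0.5,0],[0,0,0.4,0],[0,0,0,0],[0,0,0,0]]'
python3 -m crank '[[0,0,0,0],[0,0,0,0],[0,0,0,0],[0,0,-1,0],[0,0,-3,0],[0,0,-4,0],[0,0,-4,0],[0,0,-2,0],[0,0,0,0],[0,0,0,0]]' 0.75
python3 - <<'E'
from h import *
f=grab('wrist','w36.png');np.save('w36.npy',f,allow_pickle=True)
go(.4485,.004,.15,-86)
E
```

```text
time: 58.77
tool_pos: [0.5687, -0.2307, 0.0545]
tool_rot: [0.0, 0.732, -0.681, -0.0]
contact_force: [-0.1, 0.7, -1.6]
gripper_width: 0.523
time: 59.6
tool_pos: [0.5701, -0.2314, 0.1981]
tool_rot: [-0.001, 0.732, -0.681, 0.003]
contact_force: [-0.7, -0.5, -0.2]
gripper_width: 0.75
shift cm [-24.29  10.32   4.52] turn 0.02 yaw -85.9 pos [ 0.5689 -0.2308  0.1955] F [-1.4  0.  -0.9] w 0.748 t 59.6
```

View pics/w36.png

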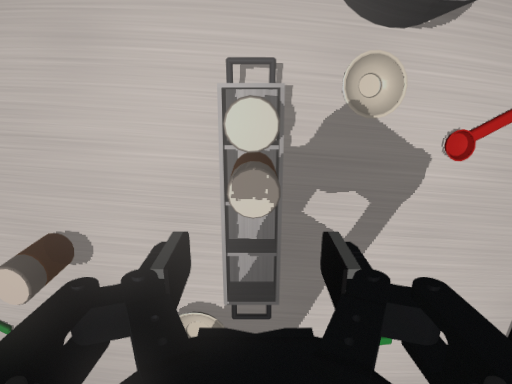

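```bash
python3 -m crank '[[-1.5,0.6,0,0],[-3.4,1.5,0,0],[-3.4,1.5,0,0],[-3.4,1.5,0,0],[-3.4,1.5,0,0],[-3.4,1.5,1,0],[-3.4,1.5,1.5,0],[-2.4,0.7,2,0],[0,0,0,0],[0,0,0,0]]' 0.85
python3 - <<'E'
from h import *
f=grab('wrist','w37.png');np.save('w37.npy',f,allow_pickle=True)
go(.4485,.004,.043,-86)
E
```

```text
time: 60.48
tool_pos: [0.4461, 0.0053, 0.1464]
tool_rot: [0.002, 0.733, -0.68, -0.002]
contact_force: [0.1, -0.6, -0.0]
gripper_width: 0.85
shift cm [ 0.05 -0.12 10.51] turn 0.03 yaw -85.8 pos [0.4476 0.0044 0.1481] F [ 0.6  0.8 -0.2] w 0.85 t 60.5
```

View pics/w37.png

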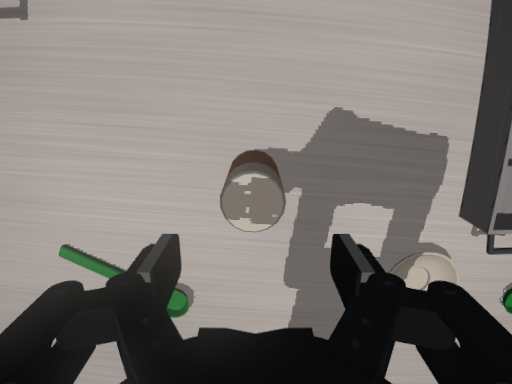

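```bash
python3 -m crank '[[-0.15,-0.2,1,0],[0,0,2,0],[0,0,2.5,0],[0,0,2.2,0],[0,0,1.6,0],[0,0,0.9,0],[0,0,0,0],[0,0,0,0]]' 0.75
python3 -m crank '[[0,0,0,0],[0,0,0,0],[0,0,0,0],[0,0,0,0],[0,0,0,0],[0,0,0,0],[0,0,0,0]]' 0.2
python3 -m crank '[[0,0,-1,0],[0,0,-3,0],[0,0,-4,0],[0,0,-4,0],[0,0,0,0],[0,0,0,0]]'
python3 -c "
from h import *
f=grab('wrist','w38.png')
im=cv2.imread('pics/w38.png')
cv2.imwrite('pics/w38z.png',cv2.resize(im[100:350,150:360],None,fx=2.4,fy=2.4))
go(.5096,-.234,.125,-86)"
```

```text
time: 61.2
tool_pos: [0.4509, 0.0052, 0.0478]
tool_rot: [0.0, 0.732, -0.681, -0.0]
contact_force: [0.0, -0.1, 0.0]
gripper_width: 0.748
time: 61.78
tool_pos: [0.4519, 0.0056, 0.0494]
tool_rot: [-0.001, 0.732, -0.681, 0.001]
contact_force: [0.1, 0.5, 6.0]
gripper_width: 0.526
time: 62.28
tool_pos: [0.4521, 0.0056, 0.1711]
tool_rot: [-0.002, 0.732, -0.681, 0.003]
contact_force: [-0.1, -0.4, -2.9]
gripper_width: 0.529
shift cm [24.34 -4.15  4.35] turn 0.03 yaw -85.8 pos [0.4505 0.0058 0.1684] F [ 0.2 -1.1 -3.4] w 0.522 t 62.3
```

View pics/w38z.png

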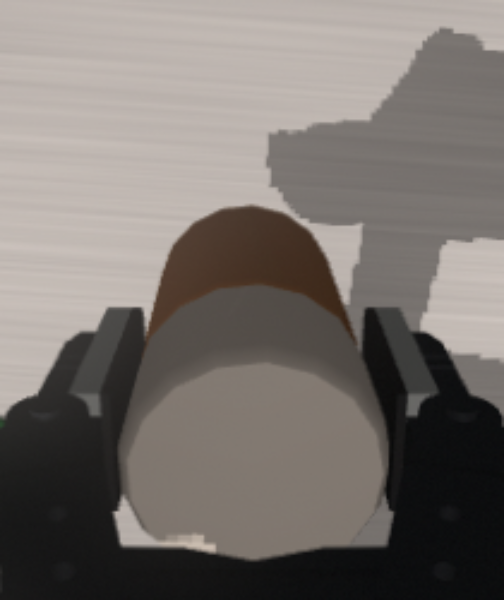

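```bash
python3 -m crank '[[1.5,-0.3,0,0],[3.4,-0.6,0,0],[3.4,-0.6,0,0],[3.4,-0.6,0,0],[3.4,-0.6,0,0],[3.4,-0.6,0,0],[3.4,-0.6,0,0],[2.4,-0.2,2,0],[0,0,2,0],[0,0,0,0]]'
python3 -m crank '[[0,0,0,0],[0,0,0,0]]'
python3 - <<'E'
from h import *
f=grab('wrist','w39.png');np.save('w39.npy',f,allow_pickle=True)
go(.5088,-.234,.0545,-86)
im=cv2.cvtColor(f['img'],cv2.COLOR_RGB2BGR)
cv2.imwrite('pics/w39z.png',cv2.resize(im[100:330,150:360],None,fx=2.6,fy=2.6,interpolation=cv2.INTER_CUBIC))
E
```

```text
time: 63.17
tool_pos: [0.5046, -0.2323, 0.1201]
tool_rot: [0.001, 0.731, -0.682, -0.007]
contact_force: [-1.3, 1.0, -3.0]
gripper_width: 0.523
time: 63.33
tool_pos: [0.5083, -0.2326, 0.1268]
tool_rot: [0.0, 0.732, -0.681, -0.001]
contact_force: [0.1, -0.5, -0.9]
gripper_width: 0.525
shift cm [0.11 0.02 7.35] turn 0.03 yaw -85.8 pos [ 0.5089 -0.2329  0.128 ] F [ 0.7  1.1 -2.5] w 0.526 t 63.4
```

View pics/w39z.png

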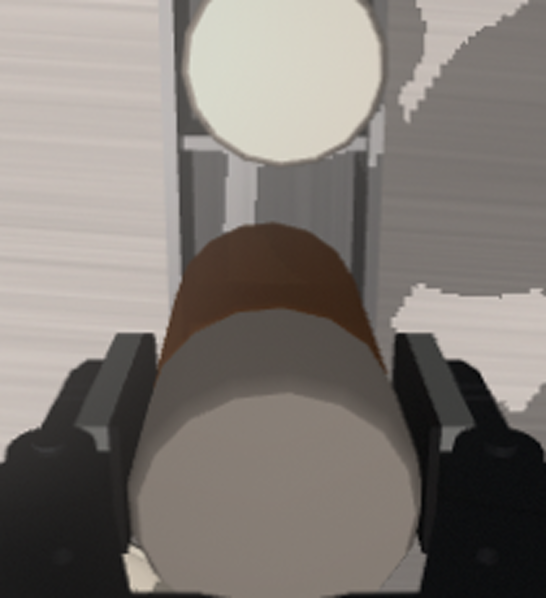

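```bash
python3 -m crank '[[0.1,0,1,0],[0,0,1,0],[0,0,1,0],[0,0,0,0],[0,0,0,0]]'
python3 -c "
from h import *
go(.5088,-.234,.0545,-86)"
python3 -m crank '[[0,0,1,0],[0,0,0.8,0],[0,0,0.8,0],[0,0,0.6,0],[0,0,0,0]]'
python3 -c "
from h import *
go(.5088,-.234,.0545,-86)"
```

```text
time: 63.8
tool_pos: [0.5082, -0.2339, 0.0963]
tool_rot: [0.0, 0.732, -0.681, -0.001]
contact_force: [0.2, -1.1, -1.7]
gripper_width: 0.524
shift cm [ 0.02 -0.07  4.17] turn 0.03 yaw -85.8 pos [ 0.5082 -0.2339  0.0963] F [ 0.2 -1.1 -1.7] w 0.524 t 63.8
time: 64.22
tool_pos: [0.5092, -0.2343, 0.0643]
tool_rot: [-0.0, 0.732, -0.681, 0.0]
contact_force: [4.1, 0.2, -3.7]
gripper_width: 0.525
shift cm [-0.03  0.04  0.98] turn 0.02 yaw -85.9 pos [ 0.5092 -0.2343  0.0643] F [ 4.1  0.2 -3.7] w 0.525 t 64.2
```

```bash
python3 -m crank '[[0,-0.1,0.5,0],[0,0,0.4,0],[0,0,0.1,0],[0,0,0,0],[0,0,0,0]]'
python3 -c "
from h import *
go(.5088,-.234,.0545,-86)"
```

```text
time: 64.63
tool_pos: [0.5097, -0.2344, 0.0555]
tool_rot: [0.0, 0.732, -0.681, -0.0]
contact_force: [0.1, -1.0, -2.8]
gripper_width: 0.53
shift cm [-0.05  0.09  0.1 ] turn 0.02 yaw -85.9 pos [ 0.5097 -0.2344  0.0555] F [ 0.1 -1.  -2.8] w 0.53 t 64.6
```

```bash
python3 -m crank '[[0,0,0.1,0],[0,0,0,0],[0,0,0,0],[0,0,0,0],[0,0,-1,0],[0,0,-3,0],[0,0,-4,0],[0,0,-4,0],[0,0,-4,0],[0,0,-4,0]]' 0.75
python3 -m crank '[[0,4,0,0],[0,2,0,0],[0,0,0,0],[0,0,0,0]]'
python3 - <<'E'
from h import *
for n in('wrist','scene','side'): np.save(n+'40.npy',grab(n,n+'40.png'),allow_pickle=True)
go(.5088,-.234,.0545,-86)
a=cv2.imread('pics/scene40.png');cv2.imwrite('pics/scene40z.png',cv2.resize(a[80:300,80:390],None,fx=2.5,fy=2.5,interpolation=cv2.INTER_CUBIC))
E
```

```text
time: 65.47
tool_pos: [0.5097, -0.2343, 0.2578]
tool_rot: [-0.0, 0.732, -0.681, 0.001]
contact_force: [0.2, -0.3, -0.5]
gripper_width: 0.75
time: 65.8
tool_pos: [0.4498, -0.239, 0.2559]
tool_rot: [-0.0, 0.732, -0.681, 0.001]
contact_force: [1.3, -0.4, -0.9]
gripper_width: 0.752
shift cm [-0.05 -5.84 20.02] turn 0.03 yaw -85.8 pos [ 0.4505 -0.2388  0.2547] F [ 0.4  0.4 -1.1] w 0.747 t 66.0
```

View pics/wrist40.png

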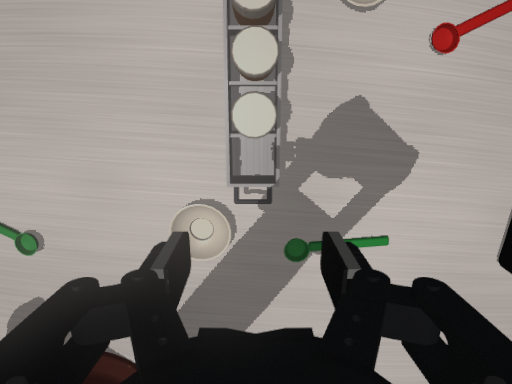

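View pics/scene40z.png

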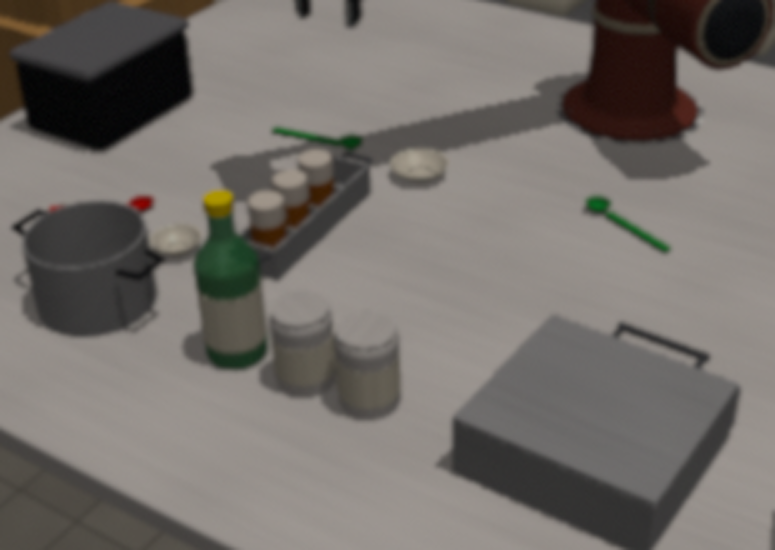

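View pics/side40.png

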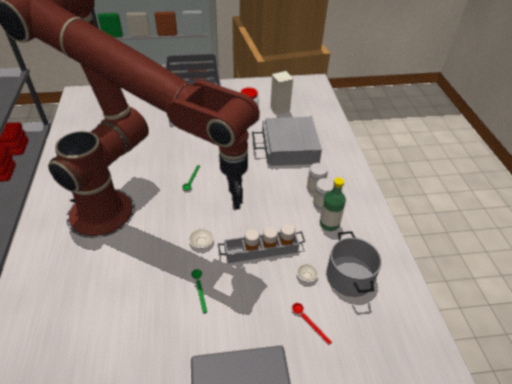

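Run:
```python
from h import *
W=np.load('wrist40.npy',allow_pickle=True).item();S=np.load('side40.npy',allow_pickle=True).item()
for a in((255.5,52),(253.5,115)): print(onz(W,a,.093).round(4))
im=cv2.cvtColor(S['img'],cv2.COLOR_RGB2BGR)
cv2.imwrite('pics/s40z.png',cv2.resize(im[215:275,210:315],None,fx=7,fy=7,interpolation=cv2.INTER_CUBIC))
cv2.imwrite('pics/s40d.png',cv2.resize(im[105:175,240:330],None,fx=7,fy=7,interpolation=cv2.INTER_CUBIC))
```

```text
[ 0.5629 -0.2322  0.093 ]
[ 0.5056 -0.2344  0.093 ]
```

View pics/s40z.png

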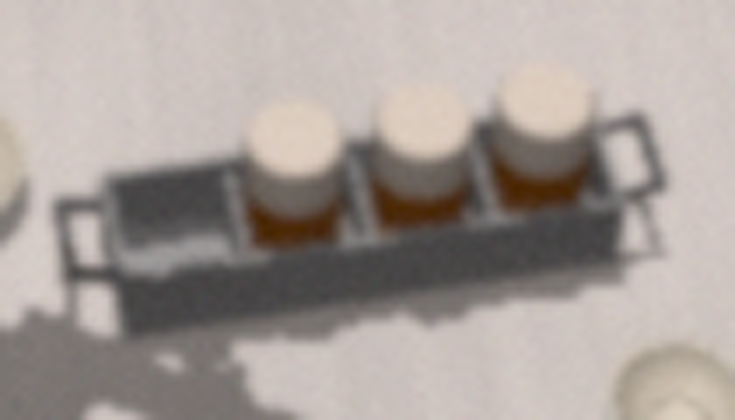

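View pics/s40d.png

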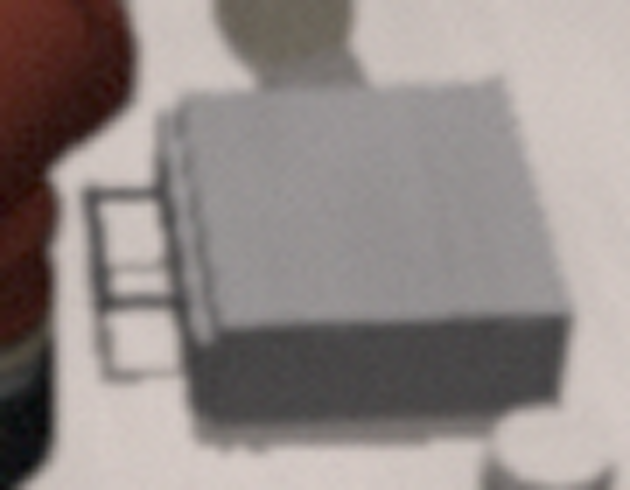

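```bash
python3 -c "
from plant import manip
print(manip.job_done())"
```

```text
the job is handed in; nothing more can be done
None
```

The job is handed in at about 66 s of the 210 s allowed. `job_done()` reports no verdict, so the results below are from my own checks.

**What was there:** three stainless spoons and three amber jars. I found no fourth jar in any view.

**Drawer and spoons:**
- I hooked the drawer handle and pulled the drawer to about 0.157 m.
- The three spoons lie crosswise, hollow up, with their bowls at the -y end. They measured within about 3 mm of the drawer's middle line and 1° of its width, and are 39–45 mm apart.
- I then pushed the drawer until it met its stop. By ray casting, the gap between panel and unit is about 1 mm, and the side view shows it flush. A dark slit shows above the panel; I read it as the opening over the lower front panel. I did not measure the spoons again after shutting.

**Jars:** the jars stand upright in pockets 1, 2 and 3. Two measured within about 5 mm of their pocket centres. The third I judged only by eye from the pictures.

**What went wrong on the way:**
- The first spoon grasp closed above the handle. I repeated it lower down.
- My first try at laying a spoon near the back of the drawer pressed the gripper against the unit with about 40 N in all, close to the limit. I backed off, laid it nearer the front and slid it into place. When I released the last spoon, the gripper touched the unit again, with about 8 N.
- One spoon was knocked aside during the run. I located it again before picking it up.

The tins, bottle, dish and pickle jar showed no visible movement.

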